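Load and secure the bench shaker

TASK

Get the bench shaker ready for its run: stand every blue tube rack from the bench down in a bay of its own on the shaker's deck, and swing the hold-down bar over the racks until it rests fully in its catch. Also, in any order, fit both retaining springs from the caddy, one along the front of the deck and one along the rear: hook leg down in the hole, the eye stretched right down over the far post. Do not knock over the glassware and boxes standing around.

Things in the scene. Friction and masses are not known exactly. Their poses are not given: they have to be found in the camera images.
- shaker: Low bench shaker, fixed, 230 x 300 mm. Origin: underside centre; z up, +x its rear, +y its left. Aluminium deck 60 mm up, with three bays for racks, centres at x 0, y +50, 0, -50 mm, floor at deck height: each 42 mm wide (y) between walls 15 mm high, 8 mm thick, and 88 mm long (x) between lips 6 mm high. Spring lines at x -80 and +80: hole at y +85, post at y -85.
- hole_front (a point): Mouth centre of the front line's spring hole, 14 mm across, 29 mm deep; the mouth is in a square boss, 24 mm wide, that stands 4 mm above the deck. Axes as the shaker.
- hole_rear (a point): Mouth centre of the rear line's spring hole, 14 mm across, 29 mm deep; the mouth is in a square boss, 24 mm wide, that stands 4 mm above the deck. Axes as the shaker.
- post_front (a point): Foot, at deck height, of the front line's spring post, 12 mm thick, top 15 mm above the deck; a collar round its foot, 26 mm across and 5 mm high, carries the spring's eye. The hole lies 170 mm away along the shaker's +y.
- post_rear (a point): Foot, at deck height, of the rear line's spring post, 12 mm thick, top 15 mm above the deck; a collar round its foot, 26 mm across and 5 mm high, carries the spring's eye. The hole lies 170 mm away along the shaker's +y.
- bar (a joint): Hold-down bar angle, rad: 0 closed (its stop), level over the bays in its catch; pi/2 upright; about 2.0 open, leaning out to the shaker's left. Hinge line along the shaker's x, 50 mm above the deck, at shaker x +28, y +90 mm. Stiff hinge (0.18 N m): stays put near upright, sinks when well away from it.
- bar_knob (a point): Centre of the black ball knob, 26 mm across, on the free end of the bar (10 mm steel rod), 210 mm from the hinge. Closed: 50 mm above the deck at shaker x +28, y -120 mm; the two catch prongs stand at y -90. Pinched along the shaker's x by fingers pointing down, it can be led through the whole swing, turning between them.
- caddy: Grey parking block of the springs, 190 x 120 mm, 30 mm high, fixed; origin centre of its underside, +x along the parked springs from hook to eye, z up. The springs rest level on its top, 56 mm apart, hook legs in 14 mm holes.
- springA: Retaining tension spring, 154 mm long, parked in the caddy; both are alike; 85 g. Origin: on its hook leg's axis, level with the coil's underside (the surface it rests on); +x hook to eye, z up. Hook leg 7 mm thick, smooth, at x 0, down to z -20 mm; coil 16 mm thick, x 20 to 85; then on the stretching end the finger tab and eye. Stretches along x only, from 1.5 N on, 180 N/m, 50 mm at most; else stiff.
- springB: Retaining tension spring, 154 mm long, parked in the caddy; both are alike; 85 g. Origin: on its hook leg's axis, level with the coil's underside (the surface it rests on); +x hook to eye, z up. Hook leg 7 mm thick, smooth, at x 0, down to z -20 mm; coil 16 mm thick, x 20 to 85; then on the stretching end the finger tab and eye. Stretches along x only, from 1.5 N on, 180 N/m, 50 mm at most; else stiff.
- hookA (a point): Lower tip of spring A's hook leg, 20 mm below the spring's origin.
- hookB (a point): Lower tip of spring B's hook leg, 20 mm below the spring's origin.
- eyeA (a point): Centre of spring A's flat eye ring (28 mm outer, 19 mm inner diameter, 6 mm thick), 8 mm above the spring's origin, 140 mm from the hook leg unstretched. Fitted, the spring is stretched about 24 mm (6 N).
- eyeB (a point): Centre of spring B's flat eye ring (28 mm outer, 19 mm inner diameter, 6 mm thick), 8 mm above the spring's origin, 140 mm from the hook leg unstretched. Fitted, the spring is stretched about 24 mm (6 N).
- tabA (a point): Pinch point on spring A's upright black finger tab: 20 mm along x, 10 mm wide in y, from the underside to 36 mm up; the point is 28 mm up, 32 mm short of the eye's centre, and moves with the eye. The spring can be carried level by it alone.
- tabB (a point): Pinch point on spring B's upright black finger tab: 20 mm along x, 10 mm wide in y, from the underside to 36 mm up; the point is 28 mm up, 32 mm short of the eye's centre, and moves with the eye. The spring can be carried level by it alone.
- rack1: Blue tube rack, 80 x 34 mm, 40 mm high, with a central handle fin on top: 32 mm along x, 10 mm wide in y, 40 to 74 mm above the underside. About 140 g. Origin: centre of its underside; x along its length, z up. Racks are alike, either end may lead. 2 or 3 are present; an absent one gives None.
- rack2: Blue tube rack, 80 x 34 mm, 40 mm high, with a central handle fin on top: 32 mm along x, 10 mm wide in y, 40 to 74 mm above the underside. About 140 g. Origin: centre of its underside; x along its length, z up. Racks are alike, either end may lead. 2 or 3 are present; an absent one gives None.
- rack3: Blue tube rack, 80 x 34 mm, 40 mm high, with a central handle fin on top: 32 mm along x, 10 mm wide in y, 40 to 74 mm above the underside. About 140 g. Origin: centre of its underside; x along its length, z up. Racks are alike, either end may lead. 2 or 3 are present; an absent one gives None.
- beaker: Glass beaker, 68 mm across, 90 mm high. A bystander, loose; origin centre of its underside, z up.
- bottle: Glass bottle, 64 mm across, 150 mm high. A bystander, loose; origin centre of its underside, z up.
- jar: White jar, 60 mm across, 70 mm high. A bystander, loose; origin centre of its underside, z up.
- tipbox: Blue box, 120 x 85 x 60 mm. A bystander, loose; origin centre of its underside, z up.
- can: White bottle with red cap, 52 mm across, 100 mm high. A bystander, loose; origin centre of its underside, z up.
Not all that is in view belongs to the job. What is shaped like the springA but red is not meant.

How it is judged:
By the outcome, as a careful person would: the job done as asked, in the order asked, and still so for the second after the job is handed in, with the robot touching nothing.
Of rack1, rack2, rack3 only 2 to 3 are there at a start; the rules pass over those that are not, and their reading is None.
At some moment in a run one of rack1, rack2, rack3 may be knocked a few centimetres aside while the robot is not near it.
It also fails if it takes over 210 s, if anything falls off the work surface, if the arm or the gripper's body presses on something with over 40 N, if the wrist force passes 120 N, or if a joint passes its speed limit or range.

ROBOT

A 6-joint arm with a two-finger parallel gripper is mounted at the origin on the work surface. World frame = base frame: x ahead of the robot, y to its left, z up, the work surface at z = 0. Lengths are in m, angles in rad, forces in N, time in s.
With the tool pointing down it reaches from about 0.275 to 0.775 m from the base axis. Payload 14.6 kg.
Tool frame: the origin (TCP) lies on the centre line of the jaws, within the pads' length; the fingertips stand 22 mm ahead of it and the grasp point (between the pads) lies 3 mm ahead of it; z points along the fingers, y is the line along which they close (so a half turn about z gives the same grasp; the last joint's range is limited). The gripper opens to 85 mm and grips with 20 to 120 N. Pads are 22 mm wide; open, the fingers measure 114 mm over their backs; the gripper's body (76 mm by 85 mm) begins 54 mm behind the grasp point. The pads swing forward as they close: fully open they stand 13 mm farther back than shut.
Start: joints at [0.952, 0.263, -0.048, 1.259, 0, 1.415], TCP at [0.235, 0.47, 0.222] pointing down, gripper open.
Joint ranges: [-2.65, 2.65], [-0.89, 1.7], [-1.18, 1.37], [-2.13, 2.11], [-1.35, 1.29], [-3.14, 3.14]. Speed limits (rad/s): [1.89, 1.89, 2.57, 2.79, 3.14, 3.14].

INTERFACE

Orientations are given as a rotation vector (axis times angle).
In Python, from bench import readout, optics, job gives the robot as it stands. The module is installed in compiled form; this text tells all that it offers.
- The arm moves only by the tool move_arm, never from a script. Its argument "targets" is a list of rows, each an object with "slide": the shift along the world's x, y, z in m, a list of three; "rot": the turn, a rotation vector about the world's x, y, z in degrees, a list of three; "gripper": the finger opening in m, from 0 to 0.0854. A call has 1 to 20 rows; each row shifts and turns the commanded pose from where the row before left it; what a row does not reach is not made up. A row lasts 1/10 s, in which the tool goes at most 50 mm and 8.59 degrees, less where a joint would pass 70% of its speed; a pose out of reach is approached as far as the arm can. A call is refused whole if a number of a shift passes 0.05 or a number of a turn 8.59, either way. A call with a gripper value outside its range is refused whole. The fingers move at their own pace and stop on an object; "force" is the grip in N (left out, the last holds). Time passes only in rows, so rows that do not move let the fingers close. It gives the time, the measured TCP pose, the force, the opening and the grip force at its end, in the units of the state.
- readout.sense(): the state, without advancing time (a new reading comes with each control period).
- optics.get_image(name): name is "side" or "top" or "wrist"; returns a dict with "pixels" (400x640x3 uint8, red, green, blue), "K" (3x3 intrinsics, pixels), "xyz" and "orientation" of the camera in the world; the wrist camera has in their place "hand_eye" (4x4, takes a point from camera to tool coordinates, whose origin is the TCP and whose axes are the flange's). Camera axes: x right, y down, z forward; pixel columns grow to the right and rows downward; lengths in m; the calibration is good to about 2 mm. A picture is of the moment at which its call begins: read the wrist's pose just before it. There is no depth.
- job.job_done(): hands the job in; it is judged then, once.
The state is a dict: "clock": time; "q": joint angles; "qd": joint speeds; "joint_torque": joint torques, N m; "eef_pos": TCP position; "eef_rot": TCP orientation; "ft_force": force on the tool from outside, world axes, zero at the start; "ft_torque": the same for the moment, N m; "width": opening from 0.0 (shut) to 1.0 (fully open); "grip_force": force on a finger pad.
Only numpy, scipy, OpenCV 4.12 (cv2) and the standard library are available. Lean on these libraries where they do the work, as an engineer would, in place of code of your own. Each camera call takes 0.05 s, during which the arm holds its last target. There are 200 camera calls.

## Working session

There is one attempt and no reset: what is moved stays moved. The work goes in short steps, Python scripts to look and compute and a tool call to move; the robot and the scene stay as the last step left them, time stands still between calls to the robot, and variables do not carry over. Pictures are saved under pics/ and viewed, at most 14 in all, crops included, and the job is handed in when it is done.

Besides the shell and the picture viewer there is one more tool, called after "Emit:" as name([rows], argument=value, ...), one row to a line, values as JSON. move_arm: Moves the arm, as the interface text tells. Its arguments: {"type":"object","properties":{"targets":{"type":"array"},"force":{"type":"number"}},"required":["targets"]}

```bash
mkdir -p pics; cat > h.py <<'E'
import numpy as np, cv2
from scipy.spatial.transform import Rotation as R
from bench import readout, optics, job
def cam(n):
    s=readout.sense(); d=optics.get_image(n); K=np.array(d["K"])
    if n=="wrist":
        T=np.eye(4); T[:3,:3]=R.from_rotvec(s["eef_rot"]).as_matrix(); T[:3,3]=s["eef_pos"]
        M=T@np.array(d["hand_eye"])
    else:
        M=np.eye(4); o=np.array(d["orientation"]); M[:3,:3]=o if o.shape==(3,3) else R.from_rotvec(o).as_matrix(); M[:3,3]=d["xyz"]
    return np.array(d["pixels"]),K,M
def save(n,f):
    p,K,M=cam(n); cv2.imwrite(f"pics/{f}.png",p[:,:,::-1]); np.savez(f"pics/{f}.npz",p=p,K=K,M=M); return p,K,M
def load(f):
    d=np.load(f"pics/{f}.npz"); return d["p"],d["K"],d["M"]
def pt(f,u,v,z):
    "pixel to world on plane z"
    p,K,M=load(f); r=M[:3,:3]@np.linalg.inv(K)@[u,v,1]; t=(z-M[2,3])/r[2]; return M[:3,3]+t*r
def px(f,X):
    p,K,M=load(f); c=M[:3,:3].T@(np.array(X)-M[:3,3]); c=K@c; return c[:2]/c[2]
def crop(f,x0,y0,x1,y1,s,name):
    p,_,_=load(f); cv2.imwrite(f"pics/{name}.png",cv2.resize(p[y0:y1,x0:x1,::-1],None,fx=s,fy=s,interpolation=cv2.INTER_CUBIC))
E
python3 - <<'E'
from h import *
for n in("top","side"):
    p,K,M=save(n,n+"0"); print(n,K.round(1).tolist(),M.round(3).tolist())
print(readout.sense())
print(np.array(optics.get_image("wrist")["hand_eye"]).round(3).tolist())
E
```

```text
top [[462.0, 0.0, 320.4], [0.0, 462.0, 198.5], [0.0, 0.0, 1.0]] [[0.023, -0.997, 0.079, 0.503], [-1.0, -0.023, -0.003, -0.001], [0.005, -0.079, -0.997, 1.357], [0.0, 0.0, 0.0, 1.0]]
side [[387.1, 0.0, 324.5], [0.0, 387.1, 198.4], [0.0, 0.0, 1.0]] [[-0.995, -0.038, 0.087, 0.49], [-0.093, 0.571, -0.816, 0.827], [-0.019, -0.82, -0.572, 0.68], [0.0, 0.0, 0.0, 1.0]]
{'clock': 0.1, 'q': array([ 9.51745143e-01,  2.63482650e-01, -4.88336508e-02,  1.25943289e+00,
        2.18016032e-05,  1.41550344e+00]), 'qd': array([-0.00129868, -0.00100556,  0.00100306, -0.00077993,  0.00082039,
       -0.00172359]), 'joint_torque': array([ 1.42204237e-03, -6.38582540e+01,  3.85061860e+01,  1.00883006e-02,
       -1.42940753e-04,  9.24622896e-06]), 'eef_pos': array([0.23468792, 0.46934463, 0.2212839 ]), 'eef_rot': array([-7.21871932e-01, -3.05714184e+00,  1.37286853e-03]), 'ft_force': array([-0.46244258, -0.73848051,  0.40565851]), 'ft_torque': array([ 0.00599987,  0.03173525, -0.02027692]), 'grip_force': 0.0, 'width': 0.9996088101596446}
[[0.0, -0.958, -0.287, 0.074], [1.0, 0.0, -0.0, -0.0], [0.0, -0.287, 0.958, -0.152], [0.0, 0.0, 0.0, 1.0]]
```

View pics/top0.png

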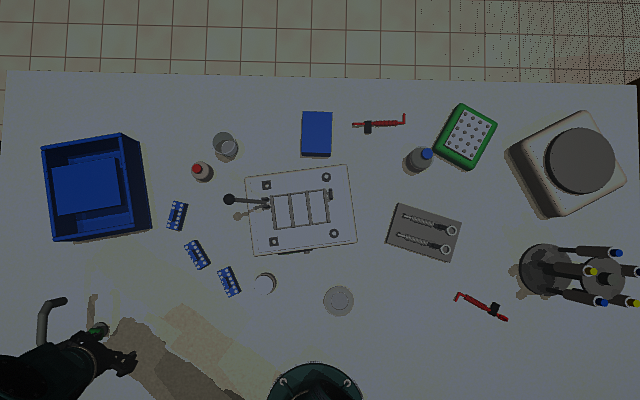

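View pics/side0.png

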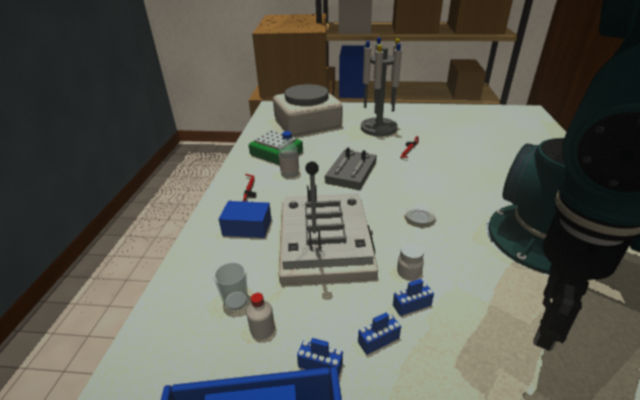

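Top view: three blue racks at (177,215), (197,253) and (229,281). The shaker is at (300,210) with the bar open and its knob at (229,199). The grey caddy with two grey springs is at (424,232). Possible mix-ups: red springs at (380,123) and (482,305), which are decoys, and the blue tipbox (316,134) and blue bin (95,190), which aren't racks. I'll check in a close crop.

```bash
python3 - <<'E'
from h import *
crop("top0",155,155,365,305,3.8,"c1")
crop("top0",375,190,475,275,7,"c2")
E
```

```text
(no output)
```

View pics/c1.png

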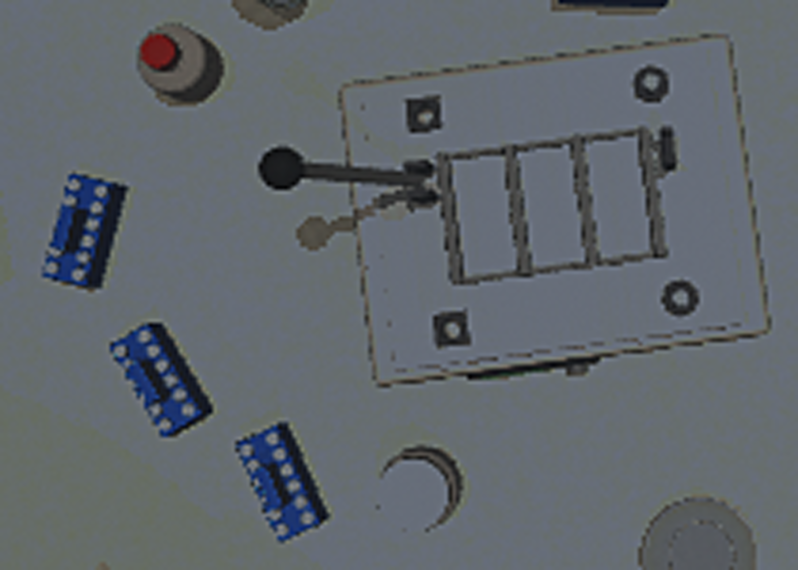

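View pics/c2.png

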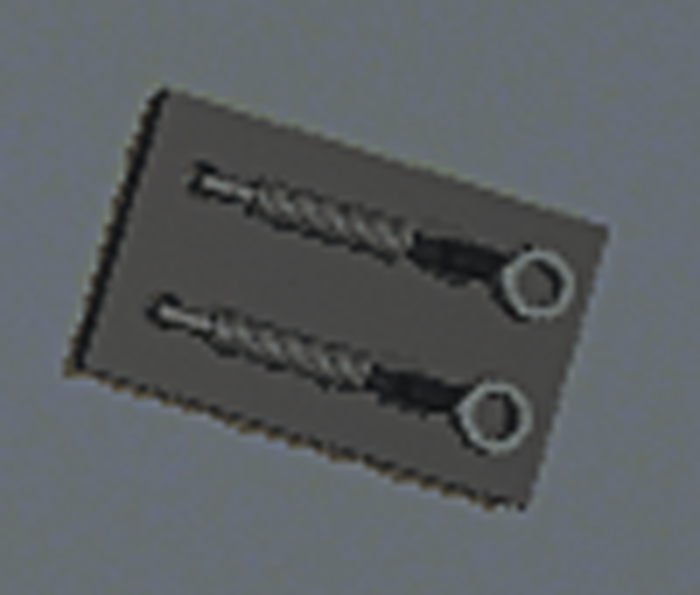

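The grey springs in the caddy are the right ones, with their hooks at left and eyes at right. All three racks have a dark fin. Now computing positions.

```bash
python3 - <<'E'
from h import *
def c1(u,v,z): return pt("top0",155+(u+.5)/3.8-.5,155+(v+.5)/3.8-.5,z)
def c2(u,v,z): return pt("top0",375+(u+.5)/7-.5,190+(v+.5)/7-.5,z)
P=np.array([c1(423,115,.064),c1(451,329,.064),c1(651,84,.068),c1(680,298,.068)])[:,:2]
Q=np.array([[80,85],[-80,85],[80,-85],[-80,-85]])/1000
a=Q-Q.mean(0);b=P-P.mean(0);th=np.arctan2((a[:,0]*b[:,1]-a[:,1]*b[:,0]).sum(),(a*b).sum());c=P.mean(0)
Rm=np.array([[np.cos(th),-np.sin(th)],[np.sin(th),np.cos(th)]])
print("shaker",c,np.degrees(th),(P-(Q@Rm.T+c)).round(4).tolist())
for n,u,v,e in(("r1",78,231,[(60,283),(90,177)]),("r2",152,376,[(127,338),(176,428)]),("r3",277,484,[(248,436),(295,530)])):
    d=c1(*e[1],.04)-c1(*e[0],.04); print(n,c1(u,v,.07).round(4),np.degrees(np.arctan2(d[1],d[0]))%180)
print("knob",c1(282,168,.25))
for n,h,e,t in(("A",(205,182),(538,284),(460,258)),("B",(165,312),(494,417),(418,388))):
    H=c2(*h,.046);E=c2(*e,.041);d=E-H;print(n,H.round(4),E.round(4),c2(*t,.066).round(4),np.degrees(np.arctan2(d[1],d[0])),np.hypot(*d[:2]))
for n,u,v,z in(("jar",265,283,.07),("beaker",225,146,.09),("bottle",418,160,.15),("can",201,171,.1),("tip",317,134,.06),("disk",338,300,.01)): print(n,pt("top0",u,v,z).round(3))
E
```

```text
shaker [0.57488185 0.05305931] 9.047805279103537 [[-0.0003, 0.0001], [0.0005, -0.0003], [-0.0005, -0.0001], [0.0003, 0.0003]]
r1 [0.5482 0.3986 0.07  ] 166.88598026985164
r2 [0.4441 0.3398 0.07  ] 30.961144105661816
r3 [0.3685 0.2459 0.07  ] 28.852622219889213
knob [0.5846218  0.21597308 0.25      ]
A [ 0.5638 -0.2424  0.046 ] [ 0.5257 -0.3791  0.041 ] [ 0.5349 -0.3408  0.066 ] -105.56149295231363 0.1419165526940814
B [ 0.5108 -0.2267  0.046 ] [ 0.4715 -0.3613  0.041 ] [ 0.4829 -0.3242  0.066 ] -106.26935905284606 0.14024422925164565
jar [0.368 0.143 0.07 ]
beaker [0.743 0.264 0.09 ]
bottle [ 0.707 -0.259  0.15 ]
can [0.67  0.324 0.1  ]
tip [0.79 0.01 0.06]
disk [ 0.318 -0.062  0.01 ]
```

Emit:
move_arm([
  {"slide":[0.0137,-0.0401,0],"rot":[0,0,-3.97],"gripper":0.06},
  {"slide":[0.0137,-0.0401,0],"rot":[0,0,-3.97],"gripper":0.04},
  {"slide":[0.0137,-0.0401,0],"rot":[0,0,-3.97],"gripper":0.04},
  {"slide":[0.0137,-0.0401,0],"rot":[0,0,-3.97],"gripper":0.04},
  {"slide":[0.0137,-0.0401,0],"rot":[0,0,-3.97],"gripper":0.04},
  {"slide":[0.0137,-0.0401,0],"rot":[0,0,-3.97],"gripper":0.04},
  {"slide":[0.0137,-0.0401,0],"rot":[0,0,-3.97],"gripper":0.04},
  {"slide":[0.0137,-0.0401,0],"rot":[0,0,-3.97],"gripper":0.04},
  {"slide":[0.0137,-0.0401,0],"rot":[0,0,-3.97],"gripper":0.04},
  {"slide":[0.0137,-0.0401,0],"rot":[0,0,-3.97],"gripper":0.04},
  {"slide":[0.0137,-0.0401,0],"rot":[0,0,-3.97],"gripper":0.04},
  {"slide":[0.0137,-0.0401,0],"rot":[0,0,-3.97],"gripper":0.04},
  {"slide":[0.0137,-0.0401,0],"rot":[0,0,-3.97],"gripper":0.04},
  {"slide":[0.0137,-0.0401,0],"rot":[0,0,-3.97],"gripper":0.04},
  {"slide":[0.0137,-0.0401,0],"rot":[0,0,-3.97],"gripper":0.04},
  {"slide":[0.0137,-0.0401,0],"rot":[0,0,-3.97],"gripper":0.04},
  {"slide":[0.0137,-0.0401,0],"rot":[0,0,-3.97],"gripper":0.04},
  {"slide":[0.0137,-0.0401,0],"rot":[0,0,-3.97],"gripper":0.04},
  {"slide":[0.0137,-0.0401,0],"rot":[0,0,-3.97],"gripper":0.04},
  {"slide":[0.0137,-0.0401,0],"rot":[0,0,-3.97],"gripper":0.04},
])

```text
clock: 2.15
eef_pos: [0.509, -0.3342, 0.2214]
eef_rot: [-2.511, -1.887, 0.0]
ft_force: [0.9, 0.1, 0.0]
width: 0.47
grip_force: 0.0
```

Emit:
move_arm([
  {"slide":[0,0,0]},
  {"slide":[0,0,0]},
  {"slide":[0,0,0]},
])

```text
validation failed for argument at $.ta...
```

```bash
cat >> h.py <<'E'
def st():
    s=readout.sense(); m=R.from_rotvec(s["eef_rot"]).as_matrix()
    print("t",round(s["clock"],1),"pos",np.array(s["eef_pos"]).round(4),"yaw",round(np.degrees(np.arctan2(m[1,1],m[0,1])),2),"z",m[:,2].round(3),"F",np.array(s["ft_force"]).round(1),"w",round(s["width"]*85.4,1),"g",round(s["grip_force"],1),"q6",round(s["q"][5],2))
E
python3 - <<'E'
from h import *
st(); p,K,M=save("wrist","w1"); print(K,M.round(3))
E
```

```text
t 2.1 pos [ 0.509  -0.3342  0.2214] yaw -16.15 z [-0.  0. -1.] F [0.9 0.1 0. ] w 40.1 g 0.0 q6 1.14
[[306.08596291   0.         318.18871824]
 [  0.         306.08596291 206.98465401]
 [  0.           0.           1.        ]] [[ 0.961 -0.266 -0.08   0.529]
 [-0.278 -0.92  -0.276 -0.264]
 [-0.     0.287 -0.958  0.373]
 [ 0.     0.     0.     1.   ]]
```

View pics/w1.png

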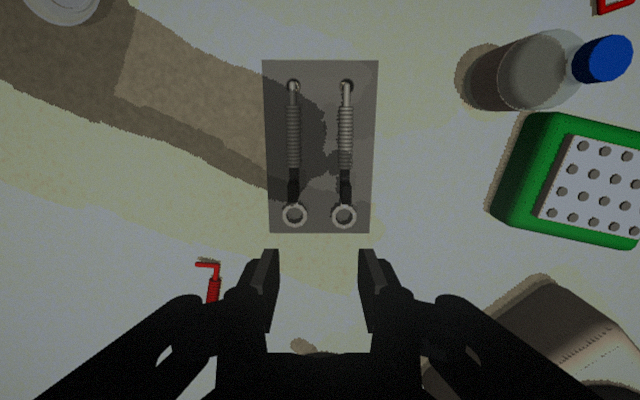

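Wrist view: the caddy holds two springs. The left one (nearer the robot, B) has its eye at (294,215), tab at (293,190) and hook at (293,87). The right one (A) has its eye at (343,216), tab at (345,188) and hook at (347,87).

```bash
python3 - <<'E'
from h import *
for n,h,e in(("A",(347,87),(343.5,216)),("B",(293,87),(294,215))):
    H=pt("w1",*h,.046);E=pt("w1",*e,.041);d=E-H;L=np.hypot(*d[:2]);a=np.degrees(np.arctan2(d[1],d[0]));print(n,H.round(4),E.round(4),"ang",a,L,"tab",(E-d/L*.032).round(4))
crop("w1",255,50,385,240,3.15,"c3")
E
```

```text
A [ 0.564  -0.2461  0.046 ] [ 0.5259 -0.378   0.041 ] ang -106.08358976700494 0.1372601031234926 tab [ 0.5348 -0.3473  0.0422]
B [ 0.5122 -0.2311  0.046 ] [ 0.472  -0.3611  0.041 ] ang -107.19137118461683 0.13608968924825 tab [ 0.4814 -0.3306  0.0422]
```

View pics/c3.png

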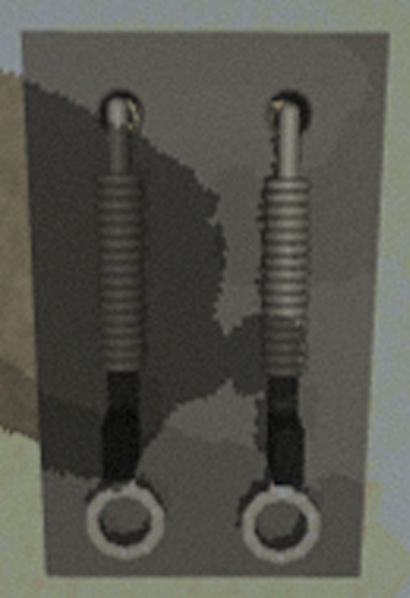

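Emit:
move_arm([
  {"slide":[0.0064,-0.0034,-0.03],"rot":[0,0,0.25],"gripper":0.035},
  {"slide":[0.0064,-0.0034,-0.03],"rot":[0,0,0],"gripper":0.035},
  {"slide":[0.0064,-0.0034,-0.03],"rot":[0,0,0],"gripper":0.035},
  {"slide":[0.0064,-0.0034,-0.03],"rot":[0,0,0],"gripper":0.035},
  {"slide":[0,0,-0.02],"rot":[0,0,0],"gripper":0.035},
  {"slide":[0,0,-0.02],"rot":[0,0,0],"gripper":0.035},
  {"slide":[0,0,0],"rot":[0,0,0],"gripper":0.035},
  {"slide":[0,0,0],"rot":[0,0,0],"gripper":0.0},
  {"slide":[0,0,0],"rot":[0,0,0],"gripper":0.0},
  {"slide":[0,0,0],"rot":[0,0,0],"gripper":0.0},
  {"slide":[0,0,0],"rot":[0,0,0],"gripper":0.0},
  {"slide":[0,0,0],"rot":[0,0,0],"gripper":0.0},
  {"slide":[0,0,0],"rot":[0,0,0],"gripper":0.0},
  {"slide":[0,0,0],"rot":[0,0,0],"gripper":0.0},
], force=70)

```text
clock: 3.6
eef_pos: [0.5345, -0.3461, 0.0617]
eef_rot: [2.504, 1.897, 0.0]
ft_force: [-0.2, -0.2, -0.0]
width: 0.002
grip_force: 0.0
```

```bash
python3 - <<'E'
from h import *
st()
E
```

```text
t 3.6 pos [ 0.5345 -0.3461  0.0617] yaw -15.72 z [ 0. -0. -1.] F [-0.2 -0.2 -0. ] w 0.2 g 0.0 q6 1.14
```

```bash
python3 - <<'E'
from h import *
save("wrist","w2")
E
```

```text
(no output)
```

View pics/w2.png

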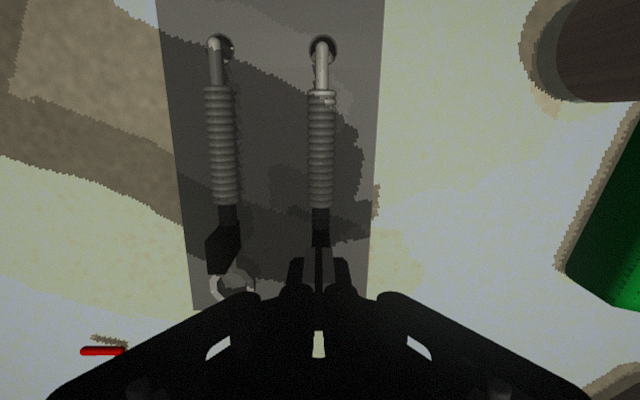

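```bash
python3 - <<'E'
from h import *
print("hook",pt("w2",321,42,.046),pt("w2",216,42,.046)); print("eyeB",pt("w2",230,287,.041))
print("coil start",pt("w2",320,92,.046),"coil end",pt("w2",320,206,.038),"tabB base/top",pt("w2",228,207,.038),pt("w2",222,240,.066),pt("w2",222,272,.03))
print("tcp tip px",px("w2",[.5345,-.3461,.04]),"tabA est px",px("w2",[.5346,-.3478,.058]))
E
```

```text
hook [ 0.56449517 -0.24302954  0.046     ] [ 0.51483505 -0.22905071  0.046     ]
eyeB [ 0.47122978 -0.36162685  0.041     ]
coil start [ 0.55781407 -0.26509525  0.046     ] coil end [ 0.54078986 -0.32613891  0.038     ] tabB base/top [ 0.48765289 -0.31182876  0.038     ] [ 0.48891298 -0.32204295  0.066     ] [ 0.46479458 -0.35498557  0.03      ]
tcp tip px [318.9033249  239.75753623] tabA est px [319.97600852 255.06472442]
```

Fingers are shut around (318,260), right where the tab should be. Looking closer.

```bash
python3 - <<'E'
from h import *
p,_,_=load("w2"); c=p[190:330,180:400,::-1].astype(float); c=np.clip(255*(c/255)**.5,0,255).astype(np.uint8)
cv2.imwrite("pics/c4.png",cv2.resize(c,None,fx=3.6,fy=3.6,interpolation=cv2.INTER_CUBIC))
E
```

```text
(no output)
```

View pics/c4.png

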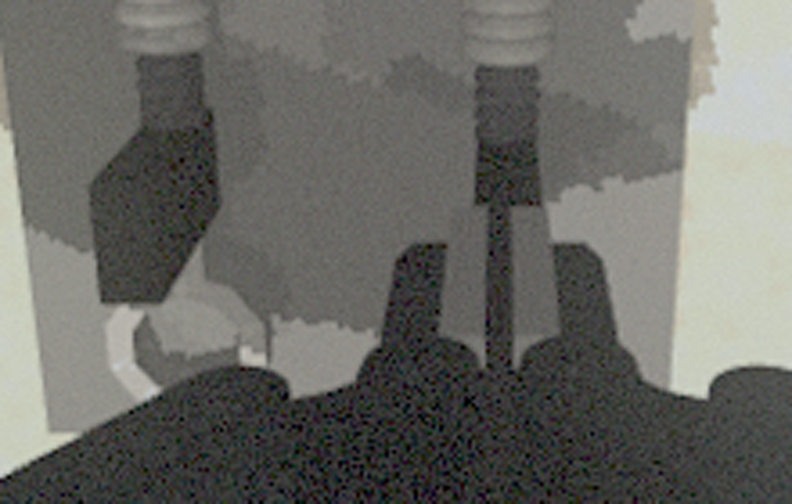

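```bash
python3 - <<'E'
from h import *
d=np.array([-.274,-.962]);
for n,u,v,z,h in(("A front top",321,247,.066,(.5645,-.2448)),("A base",321,229,.036,(.5645,-.2448)),("B front top",210,242,.066,(.5113,-.2293)),("B back top",217,273,.066,(.5113,-.2293)),("padfront A",308,257,.06,(.5645,-.2448)),("padback",308,283,.08,(.5645,-.2448))):
    P=pt("w2",u,v,z); print(n,P.round(4),"along",((P[:2]-h)@d).round(4))
hA=np.array([.5645,-.2448])
for a in(.098,.118,.140): 
  for z in (.03,.066): print(a,z,px("w2",[*(hA+a*d),z]).round(0), ((px("w2",[*(hA+a*d),z])-[180,190])*3.6).round(0))
st()
E
```

```text
A front top [ 0.5374 -0.3398  0.066 ] along 0.0988
A base [ 0.5372 -0.3412  0.036 ] along 0.1002
B front top [ 0.4825 -0.3214  0.066 ] along 0.0965
B back top [ 0.4795 -0.3393  0.066 ] along 0.1145
padfront A [ 0.5282 -0.3462  0.06  ] along 0.1075
padback [ 0.5276 -0.3505  0.08  ] along 0.1118
0.098 0.03 [321. 223.] [506. 117.]
0.098 0.066 [321. 246.] [508. 200.]
0.118 0.03 [320. 251.] [506. 221.]
0.118 0.066 [321. 280.] [507. 323.]
0.14 0.03 [320. 281.] [505. 328.]
0.14 0.066 [321. 315.] [507. 448.]
t 3.6 pos [ 0.5345 -0.3461  0.0617] yaw -15.73 z [ 0. -0. -1.] F [-0.7 -0.2 -0.2] w -0.2 g 0.0 q6 1.14
```

Emit:
move_arm([
  {"slide":[0,0,0],"rot":[0,0,0],"gripper":0.04},
  {"slide":[0,0,0],"rot":[0,0,0],"gripper":0.04},
  {"slide":[0,0,0],"rot":[0,0,0],"gripper":0.04},
  {"slide":[0,0,0],"rot":[0,0,0],"gripper":0.04},
  {"slide":[0,0,-0.004],"rot":[0,0,0],"gripper":0.04},
  {"slide":[0,0,-0.004],"rot":[0,0,0],"gripper":0.04},
  {"slide":[0,0,0],"rot":[0,0,0],"gripper":0.0},
  {"slide":[0,0,0],"rot":[0,0,0],"gripper":0.0},
  {"slide":[0,0,0],"rot":[0,0,0],"gripper":0.0},
  {"slide":[0,0,0],"rot":[0,0,0],"gripper":0.0},
  {"slide":[0,0,0],"rot":[0,0,0],"gripper":0.0},
  {"slide":[0,0,0],"rot":[0,0,0],"gripper":0.0},
], force=70)

```text
clock: 4.85
eef_pos: [0.5345, -0.3461, 0.0537]
eef_rot: [2.504, 1.897, -0.0]
ft_force: [-0.8, -0.2, 0.6]
width: 0.068
grip_force: 68.6
```

```bash
python3 - <<'E'
from h import *
st();save("side","s1");crop("s1",300,120,410,210,7,"c5")
E
```

```text
t 4.8 pos [ 0.5345 -0.3461  0.0537] yaw -15.72 z [ 0. -0. -1.] F [-0.8 -0.2  0.6] w 5.8 g 68.6 q6 1.14
```

View pics/c5.png

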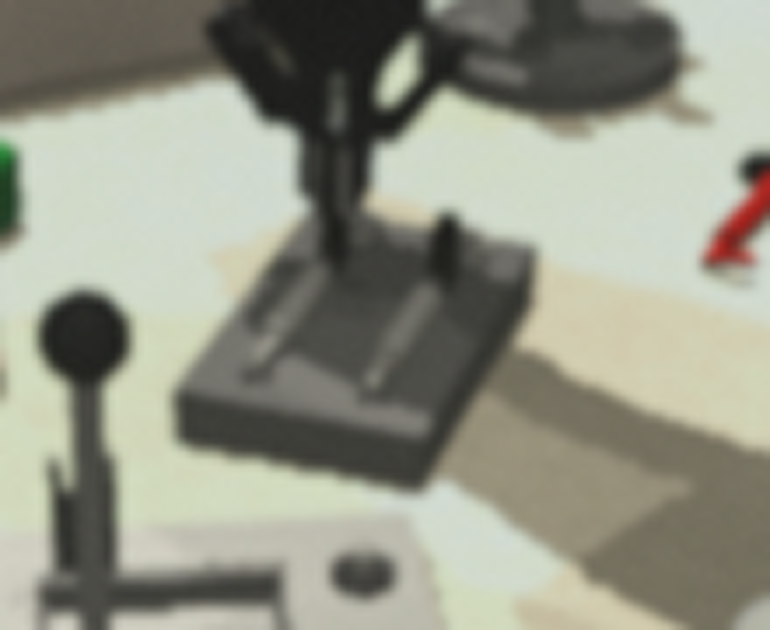

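Emit:
move_arm([
  {"slide":[0,0,0],"rot":[0,0,0],"gripper":0.04},
  {"slide":[0,0,0],"rot":[0,0,0],"gripper":0.04},
  {"slide":[0,0,0],"rot":[0,0,0],"gripper":0.04},
  {"slide":[0,0,0],"rot":[0,0,0],"gripper":0.04},
  {"slide":[0,0,-0.004],"rot":[0,0,0],"gripper":0.04},
  {"slide":[0,0,-0.004],"rot":[0,0,0],"gripper":0.04},
  {"slide":[0,0,-0.004],"rot":[0,0,0],"gripper":0.04},
  {"slide":[0,0,-0.004],"rot":[0,0,0],"gripper":0.04},
  {"slide":[0,0,-0.002],"rot":[0,0,0],"gripper":0.04},
  {"slide":[0,0,0],"rot":[0,0,0],"gripper":0.04},
  {"slide":[0,0,0],"rot":[0,0,0],"gripper":0.0},
  {"slide":[0,0,0],"rot":[0,0,0],"gripper":0.0},
  {"slide":[0,0,0],"rot":[0,0,0],"gripper":0.0},
  {"slide":[0,0,0],"rot":[0,0,0],"gripper":0.0},
  {"slide":[0,0,0],"rot":[0,0,0],"gripper":0.0},
  {"slide":[0,0,0],"rot":[0,0,0],"gripper":0.0},
], force=70)

```text
clock: 6.5
eef_pos: [0.5345, -0.3461, 0.0359]
eef_rot: [2.504, 1.897, 0.0]
ft_force: [-1.3, 1.3, 3.6]
width: 0.098
grip_force: 69.4
```

```bash
python3 - <<'E'
from h import *
st();save("wrist","w3");p,_,_=load("w3"); c=p[180:330,220:420,::-1].astype(float); c=np.clip(255*(c/255)**.5,0,255).astype(np.uint8)
cv2.imwrite("pics/c6.png",cv2.resize(c,None,fx=3,fy=3))
save("side","s2"); q,_,_=load("s2"); c=q[120:200,300:410,::-1].astype(float); c=np.clip(255*(c/255)**.6,0,255).astype(np.uint8); c=cv2.resize(c,None,fx=4,fy=4,interpolation=cv2.INTER_CUBIC)
a=cv2.imread("pics/c6.png"); H=max(a.shape[0],c.shape[0]); W=np.zeros((H,0,3),np.uint8)
c=cv2.resize(c,(440*180//200,320*180//200)); a=cv2.resize(a,(400,300)); o=np.zeros((300,800,3),np.uint8); o[:,:400]=a; o[:c.shape[0],400:400+c.shape[1]]=c[:300]; cv2.imwrite("pics/c6.png",o)
E
```

```text
t 6.5 pos [ 0.5345 -0.3461  0.0359] yaw -15.72 z [ 0. -0. -1.] F [-1.3  1.3  3.6] w 8.4 g 69.4 q6 1.14
```

View pics/c6.png

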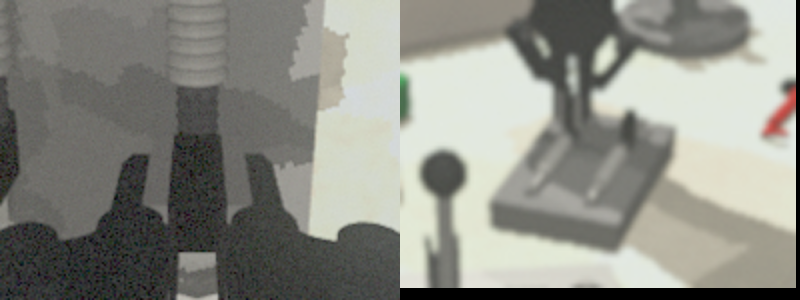

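Emit:
move_arm([
  {"slide":[0,0,0.01],"rot":[0,0,0],"gripper":0.0},
  {"slide":[0,0,0.02],"rot":[0,0,0],"gripper":0.0},
  {"slide":[0,0,0.044],"rot":[0,0,0],"gripper":0.0},
  {"slide":[0,0,0.045],"rot":[0,0,0],"gripper":0.0},
  {"slide":[0,0,0.045],"rot":[0,0,0],"gripper":0.0},
  {"slide":[0.0088,0.0279,0],"rot":[0,0,1.77],"gripper":0.0},
  {"slide":[0.0088,0.0279,0],"rot":[0,0,1.77],"gripper":0.0},
  {"slide":[0.0088,0.0279,0],"rot":[0,0,1.77],"gripper":0.0},
  {"slide":[0.0088,0.0279,0],"rot":[0,0,1.77],"gripper":0.0},
  {"slide":[0.0088,0.0279,0],"rot":[0,0,1.77],"gripper":0.0},
  {"slide":[0.0088,0.0279,0],"rot":[0,0,1.77],"gripper":0.0},
  {"slide":[0.0088,0.0279,0],"rot":[0,0,1.77],"gripper":0.0},
  {"slide":[0.0088,0.0279,0],"rot":[0,0,1.77],"gripper":0.0},
  {"slide":[0.0088,0.0279,0],"rot":[0,0,1.77],"gripper":0.0},
  {"slide":[0.0088,0.0279,0],"rot":[0,0,1.77],"gripper":0.0},
  {"slide":[0.0088,0.0279,0],"rot":[0,0,1.77],"gripper":0.0},
  {"slide":[0.0088,0.0279,0],"rot":[0,0,1.77],"gripper":0.0},
  {"slide":[0.0088,0.0279,0],"rot":[0,0,1.77],"gripper":0.0},
  {"slide":[0.0088,0.0279,0],"rot":[0,0,1.77],"gripper":0.0},
], force=70)

```text
clock: 8.5
eef_pos: [0.6578, 0.0458, 0.2003]
eef_rot: [2.038, 2.391, 0.0]
ft_force: [0.5, 0.2, 0.2]
width: 0.099
grip_force: 69.0
```

Emit:
move_arm([
  {"slide":[0,0,-0.03],"rot":[0,0,0],"gripper":0.0},
  {"slide":[0,0,-0.03],"rot":[0,0,0],"gripper":0.0},
  {"slide":[0,0,-0.03],"rot":[0,0,0],"gripper":0.0},
  {"slide":[0,0,0],"rot":[0,0,0],"gripper":0.0},
  {"slide":[0,0,0],"rot":[0,0,0],"gripper":0.0},
])

```text
clock: 9.0
eef_pos: [0.6577, 0.0445, 0.1106]
eef_rot: [-2.039, -2.39, 0.0]
ft_force: [0.7, -0.2, 0.0]
width: 0.096
grip_force: 68.9
```

```bash
python3 - <<'E'
from h import *
st();save("wrist","w4");p,_,M=load("w4"); print(M.round(3)); 
for X in((.6405,.1496,.064),(.65725,.0445,.12),(.66725,-.0183,.075)): print(px("w4",X))
save("top","t2")
a=p[:260,170:470,::-1].astype(float); a=np.clip(255*(a/255)**.7,0,255).astype(np.uint8); a=cv2.resize(a,None,fx=2.2,fy=2.2,interpolation=cv2.INTER_CUBIC); cv2.imwrite("pics/c7.png",a)
E
```

```text
t 9.0 pos [0.6577 0.0445 0.1106] yaw 9.05 z [-0.  0. -1.] F [ 0.7 -0.2  0. ] w 8.2 g 68.9 q6 1.36
[[ 0.988  0.151  0.045  0.646]
 [ 0.157 -0.946 -0.284  0.117]
 [-0.     0.287 -0.958  0.262]
 [ 0.     0.     0.     1.   ]]
[318.32879505  55.97561267]
[318.32201172 263.60077124]
[318.29183258 314.87335119]
```

View pics/c7.png

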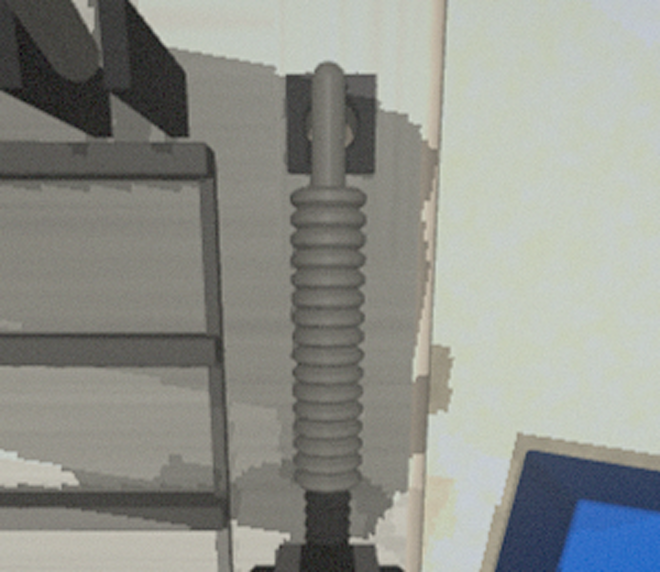

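```bash
python3 - <<'E'
from h import *
d=np.array([.1573,-.9876]); n=np.array([.9876,.1573])
h=pt("w4",320.7,55.9,.064)[:2]
t=np.array([.6577,.0445])
print("hole from tcp along,lat",(h-t)@d,(h-t)@n,h)
for z in(.1127,.116):
  k=pt("w4",319.5,28.3,z)[:2]; print(z,"hook end",(k-t)@d,(k-t)@n)
c=pt("w4",319,55+0,.11)[:2]
for v,a in((187/2.2,"coil start"),(490/2.2,"coil end")):
  k=pt("w4",319,v,.1127)[:2]; print(a,(k-t)@d)
E
```

```text
hole from tcp along,lat -0.10654286613215123 0.0009421514799498078 [0.64187281 0.14985971]
0.1127 hook end -0.10922857994312074 4.565482091147682e-05
0.116 hook end -0.10843191010213556 3.408311657700225e-05
coil start -0.08627660727394981
coil end -0.019731542496996213
```

Emit:
move_arm([
  {"slide":[0.0009,0.001,0],"rot":[0,0,0],"gripper":0.0},
  {"slide":[0,0,-0.008],"rot":[0,0,0],"gripper":0.0},
  {"slide":[0,0,-0.007],"rot":[0,0,0],"gripper":0.0},
  {"slide":[0,0,-0.005],"rot":[0,0,0],"gripper":0.0},
  {"slide":[0,0,-0.004],"rot":[0,0,0],"gripper":0.0},
  {"slide":[0,0,-0.004],"rot":[0,0,0],"gripper":0.0},
  {"slide":[0,0,0],"rot":[0,0,0],"gripper":0.0},
  {"slide":[0,0,0],"rot":[0,0,0],"gripper":0.0},
], force=90)

```text
clock: 9.9
eef_pos: [0.6586, 0.0455, 0.0817]
eef_rot: [2.039, 2.39, -0.0]
ft_force: [0.5, -0.6, 0.4]
width: 0.09
grip_force: 92.2
```

```bash
python3 - <<'E'
from h import *
st()
E
```

```text
t 9.9 pos [0.6586 0.0455 0.0817] yaw 9.05 z [ 0. -0. -1.] F [ 0.5 -0.6  0.4] w 7.7 g 92.2 q6 1.36
```

Emit:
move_arm([
  {"slide":[0.0008,-0.005,0],"rot":[0,0,0],"gripper":0.0},
  {"slide":[0.0008,-0.005,0],"rot":[0,0,0],"gripper":0.0},
  {"slide":[0.0008,-0.005,0],"rot":[0,0,0],"gripper":0.0},
  {"slide":[0.0008,-0.005,0],"rot":[0,0,0],"gripper":0.0},
  {"slide":[0.0008,-0.005,0],"rot":[0,0,0],"gripper":0.0},
  {"slide":[0.0008,-0.005,0],"rot":[0,0,0],"gripper":0.0},
  {"slide":[0,0,0],"rot":[0,0,0],"gripper":0.0},
  {"slide":[0,0,0],"rot":[0,0,0],"gripper":0.0},
], force=90)

```text
clock: 10.7
eef_pos: [0.6632, 0.0156, 0.0816]
eef_rot: [-2.039, -2.389, -0.001]
ft_force: [-0.4, 6.9, -1.8]
width: 0.089
grip_force: 92.3
```

```bash
python3 - <<'E'
from h import *
st(); save("top","t3"); save("side","s3"); save("wrist","w5")
ti,_,_=load("t3"); si,_,_=load("s3"); wi,_,_=load("w5")
def g(c,w,h): c=np.clip(255*(c[:,:,::-1].astype(float)/255)**.6,0,255).astype(np.uint8); return cv2.resize(c,(w,h),interpolation=cv2.INTER_CUBIC)
o=np.hstack([g(ti[155:265,245:355],400,400),g(wi[0:300,170:470],400,400)])
o=np.vstack([o,np.hstack([g(si[180:270,275:385],244,200),g(si[190:240,290:350],240,200),np.zeros((200,316,3),np.uint8)])]); cv2.imwrite("pics/c8.png",o)
E
```

```text
t 10.7 pos [0.6632 0.0156 0.0816] yaw 9.05 z [-0.     0.001 -1.   ] F [-0.4  6.9 -1.8] w 7.6 g 92.3 q6 1.31
```

View pics/c8.png

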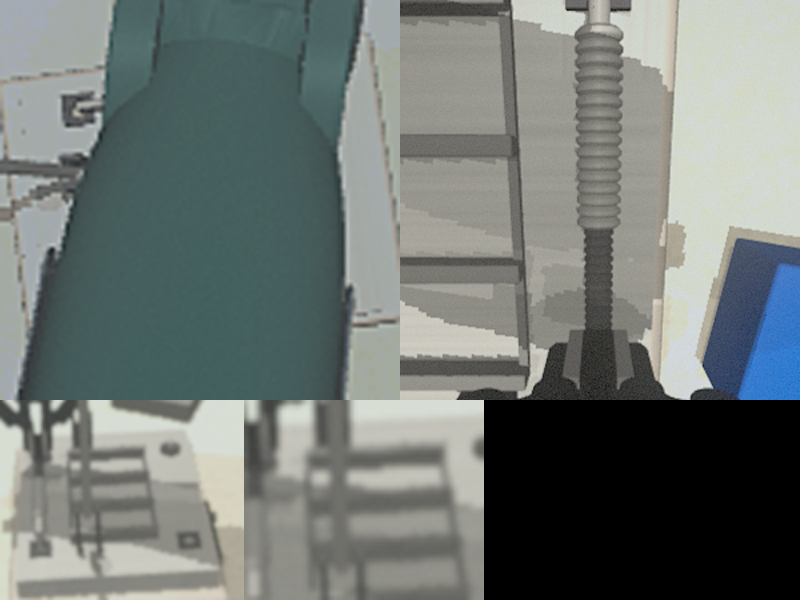

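Spring A is stretched (about 6.9 N), straight, with the hook in the boss. Lowering the eye.

Emit:
move_arm([
  {"slide":[0,0,-0.003],"rot":[0,0,0],"gripper":0.0},
  {"slide":[0,0,-0.003],"rot":[0,0,0],"gripper":0.0},
  {"slide":[0,0,-0.0025],"rot":[0,0,0],"gripper":0.0},
  {"slide":[0,0,0],"rot":[0,0,0],"gripper":0.0},
])

```text
clock: 11.25
eef_pos: [0.6633, 0.0159, 0.073]
eef_rot: [-2.038, -2.389, -0.001]
ft_force: [-1.0, 5.5, 0.6]
width: 0.088
grip_force: 92.6
```

Emit:
move_arm([
  {"slide":[0,0,-0.002],"rot":[0,0,0],"gripper":0.0},
  {"slide":[0,0,-0.002],"rot":[0,0,0],"gripper":0.0},
  {"slide":[0,0,0],"rot":[0,0,0],"gripper":0.0},
])

```text
clock: 11.55
eef_pos: [0.6634, 0.0159, 0.0692]
eef_rot: [-2.039, -2.389, -0.001]
ft_force: [-0.1, 6.1, 1.1]
width: 0.094
grip_force: 92.6
```

Emit:
move_arm([
  {"slide":[0,0,-0.002],"rot":[0,0,0],"gripper":0.0},
  {"slide":[0,0,-0.001],"rot":[0,0,0],"gripper":0.0},
  {"slide":[0,0,0],"rot":[0,0,0],"gripper":0.0},
])

```text
clock: 11.85
eef_pos: [0.6633, 0.0159, 0.0662]
eef_rot: [-2.038, -2.39, -0.001]
ft_force: [-0.8, 5.4, 0.2]
width: 0.091
grip_force: 92.7
```

Emit:
move_arm([
  {"slide":[0,0,-0.001],"rot":[0,0,0],"gripper":0.0},
  {"slide":[0,0,-0.0005],"rot":[0,0,0],"gripper":0.0},
  {"slide":[0,0,0],"rot":[0,0,0],"gripper":0.0},
])

```text
clock: 12.15
eef_pos: [0.6635, 0.016, 0.0659]
eef_rot: [2.039, 2.39, 0.002]
ft_force: [-5.2, 8.0, 13.5]
width: 0.088
grip_force: 94.6
```

Emit:
move_arm([
  {"slide":[0,0,0],"rot":[0,0,0],"gripper":0.03},
  {"slide":[0,0,0],"rot":[0,0,0],"gripper":0.03},
  {"slide":[0,0,0],"rot":[0,0,0],"gripper":0.03},
  {"slide":[0,0,0],"rot":[0,0,0],"gripper":0.03},
  {"slide":[0,0,0.02],"rot":[0,0,0],"gripper":0.03},
  {"slide":[0,0,0.04],"rot":[0,0,0],"gripper":0.03},
  {"slide":[0,0,0.045],"rot":[0,0,0],"gripper":0.03},
  {"slide":[0,-0.03,0.03],"rot":[0,0,0],"gripper":0.03},
  {"slide":[0,-0.045,0],"rot":[0,0,0],"gripper":0.03},
  {"slide":[0,-0.045,0],"rot":[0,0,0],"gripper":0.03},
  {"slide":[0,-0.045,0],"rot":[0,0,0],"gripper":0.03},
  {"slide":[0,0,0],"rot":[0,0,0],"gripper":0.03},
])

```text
clock: 13.35
eef_pos: [0.663, -0.1547, 0.1991]
eef_rot: [2.044, 2.385, -0.002]
ft_force: [0.2, 0.7, -1.2]
width: 0.352
grip_force: 0.0
```

```bash
python3 - <<'E'
from h import *
st(); save("wrist","w6"); save("side","s4"); save("top","t4")
wi,_,_=load("w6"); si,_,_=load("s4")
for X in((.6419,.1499,.064),(.6686,-.018,.068)): print(px("w6",X),px("t4",X),px("s4",X))
E
```

```text
t 13.3 pos [ 0.663  -0.1547  0.1991] yaw 8.79 z [-0.    -0.001 -1.   ] F [ 0.2  0.7 -1.2] w 30.0 g 0.0 q6 1.07
[ 356.82848086 -240.62317597] [265.89961982 184.28520626] [292.3457593  246.01273208]
[350.81110635  37.72015826] [325.81611424 176.08698486] [292.47556395 203.05818552]
```

Emit:
move_arm([
  {"slide":[-0.0227,-0.0217,0],"rot":[0,0,-3.16],"gripper":0.04},
  {"slide":[-0.0227,-0.0217,0],"rot":[0,0,-3.16],"gripper":0.04},
  {"slide":[-0.0227,-0.0217,0],"rot":[0,0,-3.16],"gripper":0.04},
  {"slide":[-0.0227,-0.0217,0],"rot":[0,0,-3.16],"gripper":0.04},
  {"slide":[-0.0227,-0.0217,0],"rot":[0,0,-3.16],"gripper":0.04},
  {"slide":[-0.0227,-0.0217,0],"rot":[0,0,-3.16],"gripper":0.04},
  {"slide":[-0.0227,-0.0217,0],"rot":[0,0,-3.16],"gripper":0.04},
  {"slide":[-0.0228,-0.0221,0],"rot":[0,0,-3.18],"gripper":0.04},
  {"slide":[0,0,-0.033],"rot":[0,0,0],"gripper":0.04},
  {"slide":[0,0,-0.033],"rot":[0,0,0],"gripper":0.04},
  {"slide":[0,0,0],"rot":[0,0,0],"gripper":0.04},
  {"slide":[0,0,0],"rot":[0,0,0],"gripper":0.04},
], force=90)

```text
clock: 14.7
eef_pos: [0.482, -0.3225, 0.1345]
eef_rot: [-2.511, -1.887, 0.0]
ft_force: [-0.1, -0.6, 0.3]
width: 0.474
grip_force: 0.0
```

```bash
python3 - <<'E'
from h import *
st(); save("wrist","w7"); p,_,_=load("w7")
for X in((.4716,-.3613,.041),(.4813,-.3287,.066),(.5113,-.2293,.046)): print(px("w7",X).round(1))
# bright coil/leg columns
g=cv2.cvtColor(p,cv2.COLOR_RGB2GRAY)
for v in(60,80,100,120,140,160,180,200,220,230): print(v,''.join('%4d'%x for x in g[v,285:355:3]))
E
```

```text
t 14.7 pos [ 0.482  -0.3225  0.1345] yaw -16.16 z [-0.  0. -1.] F [-0.1 -0.6  0.3] w 40.5 g 0.0 q6 1.12
[319.6 250.3]
[320.1 223.3]
[321.7  79.6]
60   91  94  90  90  90  90  85  88  88  92  85  87  88  86  89  86  87  86  87  87  84  89  80  81
80   86  91  89  93  95  87  93  91  90  52  70  94 134 101  68  38  93  89  89  87  88  91  89  87
100   51  56  55  51  50  52  55  53  57  68  47  99 135  90  88  85  90  87  88  85  85  87  89  86
120   53  51  54  53  54  49  52  51  53  52  71  75  85  74  60  46  49  90  88  86  81  76  79  79
140   56  57  59  56  54  47  45  40  41  47  54  67  60  60  52  43  41  45  47  82  77  80  80  81
160   53  52  52  51  49  53  46  45  47  41  48  51  50  43  51  44  43  49  49  80  77  77  79  78
180   53  49  49  52  50  52  48  59  50  42  44  51  48  45  43  44  48  52  50  48  51  48  51  48
200   42  42  37  41  40  37  42  40  42  40  22  27  20  24  28  38  37  61  85  85  49  52  48  41
220   46  43  36  42  43  45  39  36  58  74  15  23  10  14  41  75  75  68  77  76  74  68  74  72
230   77  40  39  43  45  76  73  74  69  61  17  18  19  24  41  72  71  71  74  74  71  72  69  70
```

Emit:
move_arm([
  {"slide":[-0.0007,-0.0062,-0.02],"rot":[0,0,-0.3],"gripper":0.04},
  {"slide":[0,0,-0.03],"rot":[0,0,0],"gripper":0.04},
  {"slide":[0,0,-0.03],"rot":[0,0,0],"gripper":0.04},
  {"slide":[0,0,-0.0135],"rot":[0,0,0],"gripper":0.04},
  {"slide":[0,0,-0.005],"rot":[0,0,0],"gripper":0.04},
  {"slide":[0,0,0],"rot":[0,0,0],"gripper":0.04},
  {"slide":[0,0,0],"rot":[0,0,0],"gripper":0.0},
  {"slide":[0,0,0],"rot":[0,0,0],"gripper":0.0},
  {"slide":[0,0,0],"rot":[0,0,0],"gripper":0.0},
  {"slide":[0,0,0],"rot":[0,0,0],"gripper":0.0},
  {"slide":[0,0,0],"rot":[0,0,0],"gripper":0.0},
  {"slide":[0,0,0],"rot":[0,0,0],"gripper":0.0},
], force=90)

```text
clock: 15.95
eef_pos: [0.4816, -0.3301, 0.0366]
eef_rot: [2.516, 1.878, 0.001]
ft_force: [-0.1, 0.7, 9.2]
width: 0.097
grip_force: 88.3
```

```bash
python3 - <<'E'
from h import *
st()
E
```

```text
t 15.9 pos [ 0.4816 -0.3301  0.0366] yaw -16.54 z [ 0.002 -0.001 -1.   ] F [-0.1  0.7  9.2] w 8.3 g 88.3 q6 1.12
```

Emit:
move_arm([
  {"slide":[0,0,0.01],"rot":[0,0,0],"gripper":0.0},
  {"slide":[0,0,0.02],"rot":[0,0,0],"gripper":0.0},
  {"slide":[0,0,0.044],"rot":[0,0,0],"gripper":0.0},
  {"slide":[0,0,0.045],"rot":[0,0,0],"gripper":0.0},
  {"slide":[0,0,0.03],"rot":[0,0,0],"gripper":0.0},
  {"slide":[0.0016,0.029,0],"rot":[0,0,2.13],"gripper":0.0},
  {"slide":[0.0016,0.029,0],"rot":[0,0,2.13],"gripper":0.0},
  {"slide":[0.0016,0.029,0],"rot":[0,0,2.13],"gripper":0.0},
  {"slide":[0.0016,0.029,0],"rot":[0,0,2.13],"gripper":0.0},
  {"slide":[0.0016,0.029,0],"rot":[0,0,2.13],"gripper":0.0},
  {"slide":[0.0016,0.029,0],"rot":[0,0,2.13],"gripper":0.0},
  {"slide":[0.0016,0.029,0],"rot":[0,0,2.13],"gripper":0.0},
  {"slide":[0.0016,0.029,0],"rot":[0,0,2.13],"gripper":0.0},
  {"slide":[0.0016,0.029,0],"rot":[0,0,2.13],"gripper":0.0},
  {"slide":[0.0016,0.029,0],"rot":[0,0,2.13],"gripper":0.0},
  {"slide":[0.0016,0.029,0],"rot":[0,0,2.13],"gripper":0.0},
  {"slide":[0.0015,0.0298,0],"rot":[0,0,2.16],"gripper":0.0},
  {"slide":[0,0,0],"rot":[0,0,0],"gripper":0.0},
  {"slide":[0,0,-0.04],"rot":[0,0,0],"gripper":0.0},
  {"slide":[0,0,-0.034],"rot":[0,0,0],"gripper":0.0},
], force=90)

```text
clock: 17.95
eef_pos: [0.5006, 0.019, 0.1102]
eef_rot: [2.038, 2.388, 0.002]
ft_force: [0.2, -0.1, -1.7]
width: 0.094
grip_force: 88.3
```

Emit:
move_arm([
  {"slide":[0,0,0],"rot":[0,0,0],"gripper":0.0},
  {"slide":[0,0,0],"rot":[0,0,0],"gripper":0.0},
])

```text
clock: 18.15
eef_pos: [0.5001, 0.0188, 0.1113]
eef_rot: [-2.04, -2.389, 0.0]
ft_force: [0.3, -0.0, -0.2]
width: 0.093
grip_force: 88.2
```

```bash
python3 - <<'E'
from h import *
st(); save("wrist","w8"); p,_,_=load("w8"); g=cv2.cvtColor(p,cv2.COLOR_RGB2GRAY)
print("pred hole",px("w8",(.4838,.1247,.064)))
g0=cv2.cvtColor(load("w4")[0],cv2.COLOR_RGB2GRAY)
for n,G in(("w8",g),("w4",g0)):
  for v in range(22,90,4): print(v,''.join('%4d'%x for x in G[v,291:351:2]))
E
```

```text
t 18.1 pos [0.5001 0.0188 0.1113] yaw 9.02 z [-0. -0. -1.] F [ 0.3 -0.  -0.2] w 7.9 g 88.2 q6 1.29
pred hole [319.84347841  54.9391603 ]
22  151 149 153 151 149 148 150 149 153 157 155 146 153 151 152 148 147 152 152 152 147 154 151 149 152 150 153 151 147 147
26  151 148 151 152 151 149 151 147 154 156 153 147  78  55  90  86 141 152 151 152 151 152 152 151 151 148 149 152 151 154
30  153 153 155 151 154 156 152 159 158 155 122  63  69  75  66  67  62 107 156 156 154 155 158 151 156 152 152 150 152 156
34   87  91  90 126  55  33  42  43  52  54  52  62  69  76  75  68  59  51  53  50  51  50  47  52  51 157 150 145 147 144
38   81  92  91  88  45  30  33  32  36  34  53  60  65  75  74  63  62  53  53  55  54  57  51  51  68 153 151 152 152 153
42   88  88  90  88  40  38  26  32  34  33  50  57  66  75  77  65  65  51  41  46  55  56  54  53  63 157 152 152 152 151
46   86  93  93  91  57  32  30  33  34  25  54  61  68  73  76  64  59  53  30  24  44  51  52  51  65 155 153 155 152 156
50   85  91  94  88  67  37  32  34  29  32  55  62  66  77  70  65  65  48  40  34  24  34  33
[... 2552 characters left out ...]
  38  71  79  85 101  78  76  70  69  32  41  40  41  46  43 106 102 112 106 100
70  109 111 106 105  74  36  39  39  40  37  40  71  80  85  98  78  80  72  43  44  41  37  37  38  43 107 104 109 109 100
74  104 105 109 106  84  37  40  37  37  37  37  69  80  87  96  79  76  68  37  41  43  44  38  40  43 108 104 104 107  98
78  102 107 110 112  98  56  37  37  33  41  39  72  82  90  96  83  76  66  39  42  42  39  37  40  46 104 103 107 109 101
82  105 107 106 106 100 102 103 104 108 112  59  71  84  84  96  81  72  66  91 109 110 108 105 101 103 105 108 104 106 103
86  110 108 106 103 100 107  93  68  60  66  71  72  77  79  83  77  71  78  68  65  65  69 101 104 106 107 103 102 104 103
```

Emit:
move_arm([
  {"slide":[0.001,0.0002,0],"rot":[0,0,0],"gripper":0.0},
  {"slide":[0,0,-0.008],"rot":[0,0,0],"gripper":0.0},
  {"slide":[0,0,-0.007],"rot":[0,0,0],"gripper":0.0},
  {"slide":[0,0,-0.005],"rot":[0,0,0],"gripper":0.0},
  {"slide":[0,0,-0.004],"rot":[0,0,0],"gripper":0.0},
  {"slide":[0,0,-0.0047],"rot":[0,0,0],"gripper":0.0},
  {"slide":[0,0,0],"rot":[0,0,0],"gripper":0.0},
  {"slide":[0,0,0],"rot":[0,0,0],"gripper":0.0},
], force=90)

```text
clock: 19.0
eef_pos: [0.501, 0.0193, 0.0814]
eef_rot: [-2.039, -2.39, 0.0]
ft_force: [-0.2, 0.5, -0.2]
width: 0.09
grip_force: 88.3
```

Emit:
move_arm([
  {"slide":[0.0008,-0.005,0],"rot":[0,0,0],"gripper":0.0},
  {"slide":[0.0008,-0.005,0],"rot":[0,0,0],"gripper":0.0},
  {"slide":[0.0008,-0.005,0],"rot":[0,0,0],"gripper":0.0},
  {"slide":[0.0008,-0.005,0],"rot":[0,0,0],"gripper":0.0},
  {"slide":[0.0008,-0.005,0],"rot":[0,0,0],"gripper":0.0},
  {"slide":[0.0008,-0.0052,0],"rot":[0,0,0],"gripper":0.0},
  {"slide":[0,0,0],"rot":[0,0,0],"gripper":0.0},
  {"slide":[0,0,0],"rot":[0,0,0],"gripper":0.0},
])

```text
clock: 19.8
eef_pos: [0.5057, -0.0108, 0.0814]
eef_rot: [-2.039, -2.389, -0.001]
ft_force: [-0.5, 6.3, -2.4]
width: 0.094
grip_force: 88.1
```

```bash
python3 - <<'E'
from h import *
st()
E
```

```text
t 19.8 pos [ 0.5057 -0.0108  0.0814] yaw 9.03 z [-0.     0.001 -1.   ] F [-0.5  6.3 -2.4] w 8.1 g 88.1 q6 1.23
```

Emit:
move_arm([
  {"slide":[0,0,-0.003],"rot":[0,0,0],"gripper":0.0},
  {"slide":[0,0,-0.003],"rot":[0,0,0],"gripper":0.0},
  {"slide":[0,0,-0.002],"rot":[0,0,0],"gripper":0.0},
  {"slide":[0,0,0],"rot":[0,0,0],"gripper":0.0},
])

```text
clock: 20.2
eef_pos: [0.5057, -0.0106, 0.0734]
eef_rot: [-2.039, -2.389, -0.001]
ft_force: [-0.8, 6.0, -0.2]
width: 0.093
grip_force: 88.5
```

Emit:
move_arm([
  {"slide":[0,0,-0.002],"rot":[0,0,0],"gripper":0.0},
  {"slide":[0,0,-0.0015],"rot":[0,0,0],"gripper":0.0},
  {"slide":[0,0,0],"rot":[0,0,0],"gripper":0.0},
])

```text
clock: 20.5
eef_pos: [0.5058, -0.0106, 0.0699]
eef_rot: [-2.039, -2.389, -0.001]
ft_force: [-0.2, 5.9, 0.6]
width: 0.089
grip_force: 88.5
```

Free descent past the post top. On to the collar, then release.

Emit:
move_arm([
  {"slide":[0,0,-0.002],"rot":[0,0,0],"gripper":0.0},
  {"slide":[0,0,-0.001],"rot":[0,0,0],"gripper":0.0},
  {"slide":[0,0,-0.001],"rot":[0,0,0],"gripper":0.0},
  {"slide":[0,0,0],"rot":[0,0,0],"gripper":0.0},
])

```text
clock: 20.9
eef_pos: [0.5059, -0.0103, 0.0666]
eef_rot: [-2.039, -2.39, -0.003]
ft_force: [-4.7, 10.1, 12.4]
width: 0.092
grip_force: 90.0
```

Emit:
move_arm([
  {"slide":[0,0,-0.0005],"rot":[0,0,0],"gripper":0.0},
  {"slide":[0,0,0],"rot":[0,0,0],"gripper":0.0},
])

```text
clock: 21.1
eef_pos: [0.506, -0.0103, 0.0666]
eef_rot: [2.039, 2.39, 0.003]
ft_force: [-6.5, 9.6, 20.0]
width: 0.088
grip_force: 91.6
```

Emit:
move_arm([
  {"slide":[0,0,0],"rot":[0,0,0],"gripper":0.03},
  {"slide":[0,0,0],"rot":[0,0,0],"gripper":0.03},
  {"slide":[0,0,0],"rot":[0,0,0],"gripper":0.03},
  {"slide":[0,0,0],"rot":[0,0,0],"gripper":0.03},
  {"slide":[0,0,0.02],"rot":[0,0,0],"gripper":0.03},
  {"slide":[0,0,0.04],"rot":[0,0,0],"gripper":0.03},
  {"slide":[0,0,0.045],"rot":[0,0,0],"gripper":0.03},
  {"slide":[0,0,0.045],"rot":[0,0,0],"gripper":0.03},
  {"slide":[0,0,0.02],"rot":[0,0,0],"gripper":0.03},
  {"slide":[0,0,0],"rot":[0,0,0],"gripper":0.03},
])

```text
clock: 22.1
eef_pos: [0.5071, -0.0112, 0.2382]
eef_rot: [2.037, 2.386, 0.003]
ft_force: [0.0, 0.1, -0.5]
width: 0.353
grip_force: 0.0
```

```bash
cat >> h.py <<'E'
def racks(f,z=.04):
    "blue top-face blobs -> rectangle fit on plane z"
    p,_,_=load(f); h=cv2.cvtColor(p,cv2.COLOR_RGB2HSV); m=((h[:,:,0]>105)&(h[:,:,0]<130)&(h[:,:,1]>140)&(h[:,:,2]>95)).astype(np.uint8)
    m=cv2.morphologyEx(m,cv2.MORPH_CLOSE,np.ones((5,5)))
    n,L,S,C=cv2.connectedComponentsWithStats(m)
    for i in range(1,n):
        if S[i,4]<60: continue
        v,u=np.nonzero(L==i); W=np.array([pt(f,a,b,z)[:2] for a,b in zip(u,v)]) if len(u)<15000 else None
        if W is None: continue
        r=cv2.minAreaRect((W*1000).astype(np.float32)); c,(w,hh),a=r; a=a if w>=hh else a+90
        print(f,"px",C[i].round(0),S[i,4],"ctr",np.round(c,1),"size",np.round((max(w,hh),min(w,hh)),1),"long ang",round((a+90)%180-90,1))
E
python3 - <<'E'
from h import *
st(); save("top","t5"); save("wrist","w9")
racks("top0");racks("t5")
E
```

```text
t 22.1 pos [ 0.5071 -0.0112  0.2382] yaw 9.04 z [ 0.005 -0.001 -1.   ] F [ 0.   0.1 -0.5] w 30.1 g 0.0 q6 1.23
top0 px [316. 132.] 1188 ctr [801.   11.9] size [119.4  84.2] long ang -1.3
top0 px [ 90. 189.] 4886 ctr [627.6 663.9] size [275.5 230.5] long ang 11.5
top0 px [427. 153.] 83 ctr [ 747.7 -310.1] size [26.3 26.2] long ang 1.4
top0 px [175. 215.] 266 ctr [550.6 409.1] size [77.5 31.8] long ang -11.4
top0 px [196. 255.] 303 ctr [439.8 345.2] size [78.  32.1] long ang 33.3
top0 px [228. 282.] 301 ctr [366.3 251.1] size [77.9 32.1] long ang 27.0
t5 px [316. 132.] 1196 ctr [801.   11.7] size [119.9  84.7] long ang -0.7
t5 px [ 89. 189.] 5221 ctr [627.3 664.4] size [275.9 233.5] long ang 11.5
t5 px [427. 153.] 85 ctr [ 746.9 -309.4] size [28.5 26.9] long ang 45.6
t5 px [175. 215.] 282 ctr [550.6 408.5] size [78.2 32.6] long ang -12.3
t5 px [199. 273.] 294 ctr [389.2 331.8] size [78.  31.9] long ang 32.7
t5 px [228. 282.] 306 ctr [366.  251.2] size [77.8 32. ] long ang 25.9
```

Emit:
move_arm([
  {"slide":[-0.0108,0.0202,-0.003],"rot":[0,0,8.27],"gripper":0.04},
  {"slide":[-0.0108,0.0202,-0.003],"rot":[0,0,8.27],"gripper":0.04},
  {"slide":[-0.0108,0.0202,-0.003],"rot":[0,0,8.27],"gripper":0.04},
  {"slide":[-0.0108,0.0202,-0.003],"rot":[0,0,8.27],"gripper":0.04},
  {"slide":[-0.0108,0.0202,-0.003],"rot":[0,0,8.27],"gripper":0.04},
  {"slide":[-0.0108,0.0202,-0.003],"rot":[0,0,8.27],"gripper":0.04},
  {"slide":[-0.0108,0.0202,-0.003],"rot":[0,0,8.27],"gripper":0.04},
  {"slide":[-0.0108,0.0202,-0.003],"rot":[0,0,8.27],"gripper":0.04},
  {"slide":[-0.0108,0.0202,-0.003],"rot":[0,0,8.27],"gripper":0.04},
  {"slide":[-0.0108,0.0202,-0.003],"rot":[0,0,8.27],"gripper":0.04},
  {"slide":[-0.0108,0.0202,-0.003],"rot":[0,0,8.27],"gripper":0.04},
  {"slide":[-0.0108,0.0202,-0.003],"rot":[0,0,8.27],"gripper":0.04},
  {"slide":[-0.0108,0.0202,-0.003],"rot":[0,0,8.27],"gripper":0.04},
  {"slide":[0,0,0],"rot":[0,0,0],"gripper":0.04},
  {"slide":[0,0,0],"rot":[0,0,0],"gripper":0.04},
])

```text
clock: 23.7
eef_pos: [0.3648, 0.2515, 0.1954]
eef_rot: [0.72, -3.056, 0.001]
ft_force: [-0.5, 0.2, -0.6]
width: 0.464
grip_force: 0.0
```

```bash
python3 - <<'E'
from h import *
st(); save("wrist","w10"); racks("w10"); print(px("w10",(.366,.251,.074)))
p,_,_=load("w10"); cv2.imwrite("pics/w10g.png",np.clip(255*(p[:,:,::-1]/255)**.7,0,255).astype(np.uint8))
E
```

```text
t 23.7 pos [0.3648 0.2515 0.1954] yaw 116.5 z [-0.002 -0.001 -1.   ] F [-0.5  0.2 -0.6] w 39.6 g 0.0 q6 -0.04
w10 px [317. 161.] 258 ctr [339.1 238.4] size [29.9 18.2] long ang -64.3
w10 px [315. 217.] 294 ctr [387.9 262.3] size [30.9 27.7] long ang -63.5
w10 px [382. 248.] 195 ctr [387.  340.7] size [34.9 14.9] long ang 32.8
w10 px [ 13. 393.] 372 ctr [778.2  24.5] size [38.1 27.1] long ang -80.0
[317.06996368 199.52517759]
```

View pics/w10g.png

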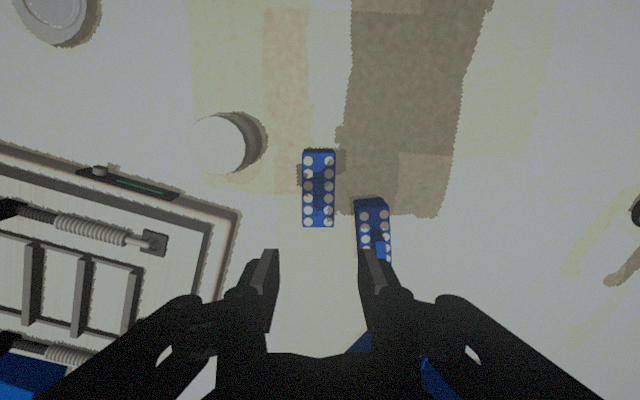

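The rack 3 top face spans (302,153) to (335,227) with its fin at (318,190). Rack 2 is close by at (373,230). The rear and front springs look lying straight at the left.

```bash
python3 - <<'E'
from h import *
c=[pt("w10",u,v,.04)[:2] for u,v in((302,153),(335,152),(335,227),(302.5,227.5))]
print(np.mean(c,0).round(4), [np.linalg.norm(c[i]-c[(i+1)%4]).round(4) for i in range(4)])
d=c[2]-c[1]; print(np.degrees(np.arctan2(d[1],d[0]))); d=c[3]-c[0]; print(np.degrees(np.arctan2(d[1],d[0])))
E
```

```text
[0.3657 0.2525] [np.float64(0.0328), np.float64(0.0793), np.float64(0.0347), np.float64(0.0789)]
27.398190599956184
26.02364412332826
```

Emit:
move_arm([
  {"slide":[0.0008,0.0006,-0.04],"rot":[0,0,0],"gripper":0.035},
  {"slide":[0,0,-0.04],"rot":[0,0,0],"gripper":0.035},
  {"slide":[0,0,-0.04],"rot":[0,0,0],"gripper":0.035},
  {"slide":[0,0,-0.02],"rot":[0,0,0],"gripper":0.035},
  {"slide":[0,0,-0.0094],"rot":[0,0,0],"gripper":0.035},
  {"slide":[0,0,0],"rot":[0,0,0],"gripper":0.035},
  {"slide":[0,0,0],"rot":[0,0,0],"gripper":0.0},
  {"slide":[0,0,0],"rot":[0,0,0],"gripper":0.0},
  {"slide":[0,0,0],"rot":[0,0,0],"gripper":0.0},
  {"slide":[0,0,0],"rot":[0,0,0],"gripper":0.0},
  {"slide":[0,0,0],"rot":[0,0,0],"gripper":0.0},
  {"slide":[0,0,0],"rot":[0,0,0],"gripper":0.0},
], force=70)

```text
clock: 24.95
eef_pos: [0.3672, 0.2526, 0.0484]
eef_rot: [-0.721, 3.055, 0.0]
ft_force: [-0.9, -1.8, 5.7]
width: 0.097
grip_force: 69.2
```

```bash
python3 - <<'E'
from h import *
st()
E
```

```text
t 24.9 pos [0.3672 0.2526 0.0484] yaw 116.54 z [ 0.002  0.001 -1.   ] F [-0.9 -1.8  5.7] w 8.3 g 69.2 q6 -0.04
```

Emit:
move_arm([
  {"slide":[0,0,0.02],"rot":[0,0,0],"gripper":0.0},
  {"slide":[0,0,0.045],"rot":[0,0,0],"gripper":0.0},
  {"slide":[0,0,0.045],"rot":[0,0,0],"gripper":0.0},
  {"slide":[0,0,0.04],"rot":[0,0,0],"gripper":0.0},
  {"slide":[0.0219,-0.0248,0],"rot":[0,0,-1.75],"gripper":0.0},
  {"slide":[0.0219,-0.0248,0],"rot":[0,0,-1.75],"gripper":0.0},
  {"slide":[0.0219,-0.0248,0],"rot":[0,0,-1.75],"gripper":0.0},
  {"slide":[0.0219,-0.0248,0],"rot":[0,0,-1.75],"gripper":0.0},
  {"slide":[0.0219,-0.0248,0],"rot":[0,0,-1.75],"gripper":0.0},
  {"slide":[0.0219,-0.0248,0],"rot":[0,0,-1.75],"gripper":0.0},
  {"slide":[0.0219,-0.0248,0],"rot":[0,0,-1.75],"gripper":0.0},
  {"slide":[0.0219,-0.0248,0],"rot":[0,0,-1.75],"gripper":0.0},
  {"slide":[0.0219,-0.0248,0],"rot":[0,0,-1.75],"gripper":0.0},
  {"slide":[0.0214,-0.0252,0],"rot":[0,0,-1.74],"gripper":0.0},
  {"slide":[0,0,-0.03],"rot":[0,0,0],"gripper":0.0},
  {"slide":[0,0,-0.03],"rot":[0,0,0],"gripper":0.0},
  {"slide":[0,0,0],"rot":[0,0,0],"gripper":0.0},
  {"slide":[0,0,0],"rot":[0,0,0],"gripper":0.0},
])

```text
clock: 26.75
eef_pos: [0.5848, 0.004, 0.1383]
eef_rot: [-0.248, 3.131, -0.0]
ft_force: [1.2, -0.1, -1.5]
width: 0.096
grip_force: 68.6
```

```bash
python3 - <<'E'
from h import *
st(); save("wrist","w11"); save("side","s5"); racks("w11",.12)
a=np.array([.9876,.1573]);n=np.array([-.1573,.9876])
for c in((.5828,.0037),(.5841,.004)):
  for s,t in((1,1),(1,-1),(-1,-1),(-1,1)): print((s,t),px("w11",[*(np.array(c)+s*a*.044+t*n*.021),.066]).round(1),end=' ')
  print()
E
```

```text
t 26.8 pos [0.5848 0.004  0.1383] yaw 99.07 z [ 0. -0. -1.] F [ 1.2 -0.1 -1.5] w 8.2 g 68.6 q6 -0.29
w11 px [292. 187.] 114 ctr [555.5 -15. ] size [13.6  6.2] long ang 7.4
(1, 1) [344.2 264.4] (1, -1) [292.3 264.4] (-1, -1) [289.4 154.9] (-1, 1) [347.2 154.9] 
(1, 1) [344.3 265.9] (1, -1) [292.5 265.9] (-1, -1) [289.6 156.7] (-1, 1) [347.3 156.7]
```

```bash
python3 - <<'E'
from h import *
p,_,_=load("w11")
for v in(100,125,150,175,200):
  print(v,' '.join('%d/%d'%(x[0],x[2]) for x in p[v,270:370:3]))
print('col',' '.join('%d:%d/%d'%(v,p[v,318,0],p[v,318,2]) for v in range(60,190,4)))
for X in((-.040,-.017),(-.040,.017)):
  a=np.array([.9876,.1573]);n=np.array([-.1573,.9876]); print(px("w11",[*(np.array([.5832,.0038])+X[0]*a+X[1]*n),.13]).round(1), px("w11",[*(np.array([.5832,.0038])+X[0]*a+X[1]*n),.09]).round(1))
E
```

```text
100 154/138 155/139 40/38 63/59 63/58 56/53 156/141 160/158 155/144 160/147 158/141 150/133 36/34 35/32 34/34 36/34 39/36 35/31 32/32 35/33 22/24 24/23 23/21 39/39 33/30 41/39 35/32 38/36 35/35 33/31 39/37 28/30 31/25 38/36
125 153/134 145/129 152/136 153/138 106/96 132/117 147/133 151/136 151/141 156/139 159/145 159/148 161/147 156/141 143/128 142/129 149/133 137/124 141/128 68/60 98/87 90/84 92/83 106/98 104/92 112/99 100/93 104/94 108/95 110/102 107/98 105/97 115/104 106/96
150 159/147 157/148 161/152 158/149 43/41 46/46 39/39 51/48 71/62 64/55 59/51 62/52 61/60 64/57 63/58 62/53 54/46 48/47 43/35 48/44 45/44 49/40 47/45 46/39 45/45 54/48 41/39 46/43 39/35 48/42 58/53 55/47 57/52 53/47
175 158/144 159/144 156/141 88/79 93/84 95/84 92/82 24/50 28/53 24/54 26/54 28/52 20/49 18/48 20/49 21/47 20/47 18/48 20/48 19/45 19/51 21/49 23/54 16/44 11/42 23/50 27/25 65/60 60/55 66/57 87/78 104/95 109/99 109/97
200 83/75 79/72 81/78 77/68 47/44 53/48 26/86 85/137 96/77 97/82 94/79 99/80 57/72 20/65 19/70 20/73 14/72 19/69 13/69 20/77 42/78 99/80 100/82 99/82 97/78 65/75 14/58 50/46 48/47 44/44 77/72 81/70 78/68 96/87
col 60:146/116 64:135/119 68:154/148 72:160/149 76:159/151 80:161/152 84:160/148 88:158/148 92:124/118 96:38/32 100:39/36 104:37/35 108:33/32 112:83/76 116:147/134 120:149/135 124:149/135 128:162/150 132:156/146 136:157/143 140:161/146 144:160/148 148:162/150 152:88/78 156:75/67 160:88/76 164:79/70 168:21/53 172:21/49 176:24/52 180:22/71 184:23/73 188:16/70
[286.4 178.3] [292.4 166.2]
[350.5 178.3] [344.3 166.2]
```

Emit:
move_arm([
  {"slide":[0.0005,0,-0.006],"rot":[0,0,0],"gripper":0.0},
  {"slide":[0,0,-0.006],"rot":[0,0,0],"gripper":0.0},
  {"slide":[0,0,-0.005],"rot":[0,0,0],"gripper":0.0},
  {"slide":[0,0,-0.003],"rot":[0,0,0],"gripper":0.0},
  {"slide":[0,0,0],"rot":[0,0,0],"gripper":0.0},
])

```text
clock: 27.35
eef_pos: [0.585, 0.004, 0.1166]
eef_rot: [0.248, -3.131, -0.0]
ft_force: [0.1, -0.3, -1.8]
width: 0.095
grip_force: 68.7
```

Emit:
move_arm([
  {"slide":[0,0,-0.003],"rot":[0,0,0],"gripper":0.0},
  {"slide":[0,0,-0.003],"rot":[0,0,0],"gripper":0.0},
  {"slide":[0,0,0],"rot":[0,0,0],"gripper":0.0},
])

```text
clock: 27.65
eef_pos: [0.5851, 0.0039, 0.1107]
eef_rot: [0.248, -3.131, -0.0]
ft_force: [-0.5, 0.7, -1.6]
width: 0.094
grip_force: 68.7
```

Emit:
move_arm([
  {"slide":[0,0,-0.002],"rot":[0,0,0],"gripper":0.0},
  {"slide":[0,0,-0.0015],"rot":[0,0,0],"gripper":0.0},
  {"slide":[0,0,0],"rot":[0,0,0],"gripper":0.0},
])

```text
clock: 27.95
eef_pos: [0.5853, 0.0039, 0.1084]
eef_rot: [-0.248, 3.131, -0.001]
ft_force: [-3.7, -0.1, 9.6]
width: 0.099
grip_force: 70.2
```

Emit:
move_arm([
  {"slide":[0,0,0],"rot":[0,0,0],"gripper":0.026},
  {"slide":[0,0,0],"rot":[0,0,0],"gripper":0.026},
  {"slide":[0,0,0],"rot":[0,0,0],"gripper":0.026},
  {"slide":[0,0,0.02],"rot":[0,0,0],"gripper":0.026},
  {"slide":[0,0,0.04],"rot":[0,0,0],"gripper":0.026},
  {"slide":[0,0,0.045],"rot":[0,0,0],"gripper":0.026},
  {"slide":[-0.0163,0.0273,0],"rot":[0,0,1.97],"gripper":0.04},
  {"slide":[-0.0163,0.0273,0],"rot":[0,0,1.97],"gripper":0.04},
  {"slide":[-0.0163,0.0273,0],"rot":[0,0,1.97],"gripper":0.04},
  {"slide":[-0.0163,0.0273,0],"rot":[0,0,1.97],"gripper":0.04},
  {"slide":[-0.0163,0.0273,0],"rot":[0,0,1.97],"gripper":0.04},
  {"slide":[-0.0163,0.0273,0],"rot":[0,0,1.97],"gripper":0.04},
  {"slide":[-0.0163,0.0273,0],"rot":[0,0,1.97],"gripper":0.04},
  {"slide":[-0.0163,0.0273,0],"rot":[0,0,1.97],"gripper":0.04},
  {"slide":[-0.0163,0.0273,0],"rot":[0,0,1.97],"gripper":0.04},
  {"slide":[-0.0163,0.0273,0],"rot":[0,0,1.97],"gripper":0.04},
  {"slide":[-0.0163,0.0273,0],"rot":[0,0,1.97],"gripper":0.04},
  {"slide":[-0.0163,0.0275,0],"rot":[0,0,1.97],"gripper":0.04},
  {"slide":[0,0,0],"rot":[0,0,0],"gripper":0.04},
  {"slide":[0,0,0],"rot":[0,0,0],"gripper":0.04},
])

```text
clock: 29.95
eef_pos: [0.3894, 0.332, 0.2125]
eef_rot: [0.886, -3.014, 0.0]
ft_force: [-0.4, -0.8, -0.3]
width: 0.464
grip_force: 0.0
```

```bash
cat >> h.py <<'E'
def wr(f,near,z=.04):
    "rack under the wrist: all blue-ish (top and holes closed) pixels near px; rect on plane z"
    p,_,_=load(f); h=cv2.cvtColor(p,cv2.COLOR_RGB2HSV); m=((h[:,:,0]>100)&(h[:,:,0]<135)&(h[:,:,1]>120)&(h[:,:,2]>25)).astype(np.uint8)
    m=cv2.morphologyEx(m,cv2.MORPH_CLOSE,np.ones((13,13)))
    n,L,S,C=cv2.connectedComponentsWithStats(m); q=px(f,near)
    k=[i for i in range(1,n) if 800<S[i,4]<6000]; 
    for i in k:
        v,u=np.nonzero(L==i); W=np.array([pt(f,a,b,z)[:2] for a,b in zip(u,v)]); c,(w,hh),a=cv2.minAreaRect((W*1000).astype(np.float32)); a=a if w>=hh else a+90
        print(f,"px",C[i].round(0),S[i],"ctr",np.round(c,1),np.round((w,hh),1),round((a+90)%180-90,1))
E
python3 - <<'E'
from h import *
st(); save("top","t6"); racks("t6"); save("wrist","w12"); wr("w10",(.3657,.252,.04)); wr("w12",(.389,.332,.04))
E
```

```text
t 29.9 pos [0.3894 0.332  0.2125] yaw 122.77 z [ 0. -0. -1.] F [-0.4 -0.8 -0.3] w 39.6 g 0.0 q6 -0.03
t6 px [316. 132.] 1194 ctr [801.   11.7] size [119.9  84.5] long ang -0.7
t6 px [ 89. 189.] 5124 ctr [627.4 664.2] size [275.8 233.1] long ang 11.5
t6 px [427. 153.] 85 ctr [ 746.9 -309.4] size [28.5 26.9] long ang 45.6
t6 px [318. 205.] 337 ctr [588.    3.1] size [81.8 33.8] long ang 9.2
t6 px [175. 215.] 266 ctr [550.6 409.1] size [77.5 31.8] long ang -11.4
t6 px [196. 264.] 70 ctr [412.2 341.1] size [29.3 20.9] long ang 36.0
t6 px [205. 281.] 64 ctr [367.4 316.9] size [27.4 25. ] long ang -61.0
w10 px [318. 187.] [ 302  149   33   78 2449] ctr [363.9 250.5] [81.2 33. ] 26.2
w10 px [373. 227.] [ 354  198   37   67 1825] ctr [380.9 325. ] [77.8 35.8] 32.6
w10 px [ 26. 376.] [   0  352   65   48 2298] ctr [749.1  38.9] [79.5 76.7] 10.0
w10 px [435. 383.] [421 357  40  43 806] ctr [524.4 492.7] [86.8 29.9] 63.7
w12 px [319. 183.] [ 304  146   32   75 2215] ctr [387.5 331.4] [81.9 32.7] 32.0
w12 px [301. 318.] [ 271  284   61   70 2341] ctr [542.4 406.3] [54.7 95.1] -11.1
w12 px [435. 383.] [421 356  40  44 806] ctr [533.3 605.1] [93.2 31.7] 69.4
```

Emit:
move_arm([
  {"slide":[-0.0002,0.0003,-0.045],"rot":[0,0,-0.4],"gripper":0.035},
  {"slide":[0,0,-0.045],"rot":[0,0,0],"gripper":0.035},
  {"slide":[0,0,-0.04],"rot":[0,0,0],"gripper":0.035},
  {"slide":[0,0,-0.02],"rot":[0,0,0],"gripper":0.035},
  {"slide":[0,0,-0.0125],"rot":[0,0,0],"gripper":0.035},
  {"slide":[0,0,0],"rot":[0,0,0],"gripper":0.035},
  {"slide":[0,0,0],"rot":[0,0,0],"gripper":0.0},
  {"slide":[0,0,0],"rot":[0,0,0],"gripper":0.0},
  {"slide":[0,0,0],"rot":[0,0,0],"gripper":0.0},
  {"slide":[0,0,0],"rot":[0,0,0],"gripper":0.0},
  {"slide":[0,0,0],"rot":[0,0,0],"gripper":0.0},
  {"slide":[0,0,0],"rot":[0,0,0],"gripper":0.0},
], force=70)

```text
clock: 31.25
eef_pos: [0.3901, 0.3323, 0.051]
eef_rot: [-0.873, 3.016, 0.0]
ft_force: [0.4, -0.5, 7.2]
width: 0.094
grip_force: 71.1
```

```bash
python3 - <<'E'
from h import *
st()
E
```

```text
t 31.2 pos [0.3901 0.3323 0.051 ] yaw 122.3 z [ 0.002  0.001 -1.   ] F [ 0.4 -0.5  7.2] w 8.1 g 71.1 q6 -0.02
```

Emit:
move_arm([
  {"slide":[0,0,0.02],"rot":[0,0,0],"gripper":0.0},
  {"slide":[0,0,0.045],"rot":[0,0,0],"gripper":0.0},
  {"slide":[0,0,0.045],"rot":[0,0,0],"gripper":0.0},
  {"slide":[0,0,0.04],"rot":[0,0,0],"gripper":0.0},
  {"slide":[0.01,-0.032,0],"rot":[0,0,-2.3],"gripper":0.0},
  {"slide":[0.01,-0.032,0],"rot":[0,0,-2.3],"gripper":0.0},
  {"slide":[0.01,-0.032,0],"rot":[0,0,-2.3],"gripper":0.0},
  {"slide":[0.01,-0.032,0],"rot":[0,0,-2.3],"gripper":0.0},
  {"slide":[0.01,-0.032,0],"rot":[0,0,-2.3],"gripper":0.0},
  {"slide":[0.01,-0.032,0],"rot":[0,0,-2.3],"gripper":0.0},
  {"slide":[0.0317,-0.0217,0],"rot":[0,0,-2.3],"gripper":0.0},
  {"slide":[0.0317,-0.0217,0],"rot":[0,0,-2.3],"gripper":0.0},
  {"slide":[0.0317,-0.0217,0],"rot":[0,0,-2.3],"gripper":0.0},
  {"slide":[0.0315,-0.0217,0],"rot":[0,0,-2.55],"gripper":0.0},
  {"slide":[0,0,-0.03],"rot":[0,0,0],"gripper":0.0},
  {"slide":[0,0,-0.03],"rot":[0,0,0],"gripper":0.0},
  {"slide":[0,0,0],"rot":[0,0,0],"gripper":0.0},
  {"slide":[0,0,0],"rot":[0,0,0],"gripper":0.0},
])

```text
clock: 33.05
eef_pos: [0.5759, 0.0533, 0.1409]
eef_rot: [0.248, -3.131, -0.0]
ft_force: [1.1, -0.0, -0.6]
width: 0.091
grip_force: 69.9
```

```bash
python3 - <<'E'
from h import *
st(); save("wrist","w13"); p,_,_=load("w13"); q,_,_=load("w11")
print('w11 col',' '.join('%d:%d/%d'%(v,q[v,318,0],q[v,318,2]) for v in range(144,180,2)))
print('w13 col',' '.join('%d:%d/%d'%(v,p[v,318,0],p[v,318,2]) for v in range(144,180,2)))
for v in (170,180): print(v,' '.join('%d:%d/%d'%(u,p[v,u,0],p[v,u,2]) for u in range(255,385,3)))
E
```

```text
t 33.0 pos [0.5759 0.0533 0.1409] yaw 99.06 z [-0.  0. -1.] F [ 1.1 -0.  -0.6] w 7.7 g 69.9 q6 -0.21
w11 col 144:160/148 146:156/143 148:162/150 150:54/46 152:88/78 154:89/83 156:75/67 158:76/65 160:88/76 162:84/74 164:79/70 166:88/80 168:21/53 170:21/51 172:21/49 174:22/54 176:24/52 178:23/51
w13 col 144:168/159 146:172/165 148:170/159 150:127/121 152:86/77 154:70/65 156:50/46 158:76/68 160:89/80 162:93/85 164:93/82 166:90/81 168:29/55 170:25/55 172:17/50 174:16/50 176:16/51 178:22/51
170 255:20/48 258:29/51 261:22/49 264:20/52 267:25/51 270:26/46 273:20/41 276:83/72 279:80/74 282:95/89 285:100/86 288:95/87 291:42/38 294:16/52 297:21/56 300:28/57 303:18/48 306:18/52 309:24/55 312:16/50 315:13/51 318:25/55 321:13/48 324:21/49 327:22/54 330:26/55 333:18/51 336:23/51 339:18/52 342:18/51 345:96/83 348:38/33 351:65/61 354:69/61 357:64/58 360:113/101 363:114/104 366:111/101 369:100/92 372:98/90 375:104/92 378:99/89 381:102/92 384:102/86
180 255:166/166 258:167/169 261:133/124 264:24/137 267:22/43 270:23/46 273:26/44 276:68/61 279:61/58 282:98/89 285:96/88 288:72/85 291:27/108 294:25/110 297:26/111 300:16/106 303:22/74 306:25/74 309:25/70 312:17/71 315:21/72 318:18/74 321:26/71 324:20/67 327:22/68 330:18/69 333:22/71 336:22/73 339:10/59 342:17/65 345:15/67 348:25/57 351:64/58 354:70/63 357:65/58 360:114/104 363:100/91 366:99/88 369:103/92 372:102/93 375:100/90 378:100/89 381:98/89 384:99/90
```

Emit:
move_arm([
  {"slide":[0.0003,0,-0.006],"rot":[0,0,0],"gripper":0.0},
  {"slide":[0,0,-0.006],"rot":[0,0,0],"gripper":0.0},
  {"slide":[0,0,-0.005],"rot":[0,0,0],"gripper":0.0},
  {"slide":[0,0,-0.003],"rot":[0,0,0],"gripper":0.0},
  {"slide":[0,0,0],"rot":[0,0,0],"gripper":0.0},
])

```text
clock: 33.6
eef_pos: [0.5761, 0.0533, 0.1197]
eef_rot: [0.248, -3.131, -0.0]
ft_force: [0.4, 0.4, -0.9]
width: 0.091
grip_force: 70.0
```

Emit:
move_arm([
  {"slide":[0,0,-0.004],"rot":[0,0,0],"gripper":0.0},
  {"slide":[0,0,-0.003],"rot":[0,0,0],"gripper":0.0},
  {"slide":[0,0,0],"rot":[0,0,0],"gripper":0.0},
])

```text
clock: 33.9
eef_pos: [0.5761, 0.0532, 0.1126]
eef_rot: [0.248, -3.131, -0.0]
ft_force: [-0.9, -0.5, -1.1]
width: 0.092
grip_force: 70.0
```

Emit:
move_arm([
  {"slide":[0,0,-0.002],"rot":[0,0,0],"gripper":0.0},
  {"slide":[0,0,-0.001],"rot":[0,0,0],"gripper":0.0},
  {"slide":[0,0,0],"rot":[0,0,0],"gripper":0.0},
])

```text
clock: 34.2
eef_pos: [0.5765, 0.0534, 0.111]
eef_rot: [-0.248, 3.131, 0.0]
ft_force: [-4.1, 0.8, 11.9]
width: 0.093
grip_force: 71.7
```

Emit:
move_arm([
  {"slide":[0,0,0],"rot":[0,0,0],"gripper":0.026},
  {"slide":[0,0,0],"rot":[0,0,0],"gripper":0.026},
  {"slide":[0,0,0],"rot":[0,0,0],"gripper":0.026},
  {"slide":[0,0,0.02],"rot":[0,0,0],"gripper":0.026},
  {"slide":[0,0,0.04],"rot":[0,0,0],"gripper":0.026},
  {"slide":[0,0,0.045],"rot":[0,0,0],"gripper":0.026},
  {"slide":[-0.031,0.03,0],"rot":[0,0,-2.1],"gripper":0.04},
  {"slide":[-0.031,0.03,0],"rot":[0,0,-2.1],"gripper":0.04},
  {"slide":[-0.031,0.03,0],"rot":[0,0,-2.1],"gripper":0.04},
  {"slide":[-0.031,0.03,0],"rot":[0,0,-2.1],"gripper":0.04},
  {"slide":[-0.031,0.03,0],"rot":[0,0,-2.1],"gripper":0.04},
  {"slide":[0.0258,0.041,0],"rot":[0,0,-2.1],"gripper":0.04},
  {"slide":[0.0258,0.041,0],"rot":[0,0,-2.1],"gripper":0.04},
  {"slide":[0.0258,0.041,0],"rot":[0,0,-2.1],"gripper":0.04},
  {"slide":[0.0258,0.041,0],"rot":[0,0,-2.1],"gripper":0.04},
  {"slide":[0.0258,0.041,0],"rot":[0,0,-2.1],"gripper":0.04},
  {"slide":[0,0,0],"rot":[0,0,0],"gripper":0.04},
  {"slide":[0,0,0],"rot":[0,0,0],"gripper":0.04},
])

```text
clock: 36.0
eef_pos: [0.5505, 0.4089, 0.2138]
eef_rot: [-0.325, -3.124, 0.002]
ft_force: [0.5, 0.3, 0.0]
width: 0.466
grip_force: 0.0
```

```bash
python3 - <<'E'
from h import *
st(); save("top","t7"); racks("t7"); save("wrist","w14"); wr("w14",0*np.ones(3)+[.55,.41,.04])
E
```

```text
t 36.0 pos [0.5505 0.4089 0.2138] yaw 78.12 z [-0.001 -0.001 -1.   ] F [0.5 0.3 0. ] w 39.8 g 0.0 q6 0.73
t7 px [316. 132.] 1194 ctr [801.   11.7] size [119.9  84.5] long ang -0.7
t7 px [ 99. 155.] 956 ctr [682.6 676. ] size [233.2 163.9] long ang -78.9
t7 px [427. 153.] 85 ctr [ 746.9 -309.4] size [28.5 26.9] long ang 45.6
t7 px [318. 205.] 337 ctr [588.    3.1] size [81.8 33.8] long ang 9.2
t7 px [299. 208.] 338 ctr [579.1  55.7] size [81.4 33.7] long ang 9.2
t7 px [177. 208.] 133 ctr [563.9 405.9] size [50.7 30.1] long ang -9.9
w14 px [320. 183.] [ 305  147   31   74 2203] ctr [549.2 409.4] [32.6 81.1] -12.1
w14 px [ 13. 296.] [   0  253   39   74 1529] ctr [608.7  22.7] [ 44.9 104.9] -28.5
w14 px [ 51. 378.] [  17  356   76   44 1070] ctr [732.4   6.2] [ 26.5 136.6] -61.2
```

Emit:
move_arm([
  {"slide":[0,0,-0.045],"rot":[0,0,-0.2],"gripper":0.035},
  {"slide":[0,0,-0.045],"rot":[0,0,0],"gripper":0.035},
  {"slide":[0,0,-0.04],"rot":[0,0,0],"gripper":0.035},
  {"slide":[0,0,-0.02],"rot":[0,0,0],"gripper":0.035},
  {"slide":[0,0,-0.013],"rot":[0,0,0],"gripper":0.035},
  {"slide":[0,0,0],"rot":[0,0,0],"gripper":0.035},
  {"slide":[0,0,0],"rot":[0,0,0],"gripper":0.0},
  {"slide":[0,0,0],"rot":[0,0,0],"gripper":0.0},
  {"slide":[0,0,0],"rot":[0,0,0],"gripper":0.0},
  {"slide":[0,0,0],"rot":[0,0,0],"gripper":0.0},
  {"slide":[0,0,0],"rot":[0,0,0],"gripper":0.0},
  {"slide":[0,0,0],"rot":[0,0,0],"gripper":0.0},
], force=70)

```text
clock: 37.3
eef_pos: [0.5512, 0.4089, 0.0539]
eef_rot: [0.332, 3.122, 0.003]
ft_force: [-0.7, 1.2, 6.8]
width: 0.087
grip_force: 70.6
```

```bash
python3 - <<'E'
from h import *
st()
E
```

```text
t 37.3 pos [0.5512 0.4089 0.0539] yaw 77.87 z [ 0.003  0.002 -1.   ] F [-0.7  1.2  6.8] w 7.5 g 70.6 q6 0.73
```

Emit:
move_arm([
  {"slide":[0,0,0.02],"rot":[0,0,0],"gripper":0.0},
  {"slide":[0,0,0.045],"rot":[0,0,0],"gripper":0.0},
  {"slide":[0,0,0.045],"rot":[0,0,0],"gripper":0.0},
  {"slide":[0,0,0.045],"rot":[0,0,0],"gripper":0.0},
  {"slide":[-0.022,-0.032,0],"rot":[0,0,1.63],"gripper":0.0},
  {"slide":[-0.022,-0.032,0],"rot":[0,0,1.63],"gripper":0.0},
  {"slide":[-0.022,-0.032,0],"rot":[0,0,1.63],"gripper":0.0},
  {"slide":[-0.022,-0.032,0],"rot":[0,0,1.63],"gripper":0.0},
  {"slide":[-0.022,-0.032,0],"rot":[0,0,1.63],"gripper":0.0},
  {"slide":[0,-0.035,0],"rot":[0,0,1.63],"gripper":0.0},
  {"slide":[0,-0.035,0],"rot":[0,0,1.63],"gripper":0.0},
  {"slide":[0,-0.035,0],"rot":[0,0,1.63],"gripper":0.0},
  {"slide":[0,-0.035,0],"rot":[0,0,1.63],"gripper":0.0},
  {"slide":[0.0317,-0.0016,0],"rot":[0,0,1.63],"gripper":0.0},
  {"slide":[0.0317,-0.0016,0],"rot":[0,0,1.63],"gripper":0.0},
  {"slide":[0.0317,-0.0016,0],"rot":[0,0,1.63],"gripper":0.0},
  {"slide":[0.0317,-0.0016,0],"rot":[0,0,1.63],"gripper":0.0},
  {"slide":[0,0,0],"rot":[0,0,0],"gripper":0.0},
  {"slide":[0,0,-0.03],"rot":[0,0,0],"gripper":0.0},
  {"slide":[0,0,-0.03],"rot":[0,0,0],"gripper":0.0},
])

```text
clock: 39.3
eef_pos: [0.5676, 0.1019, 0.1474]
eef_rot: [-0.247, 3.129, -0.0]
ft_force: [0.5, 1.1, -1.8]
width: 0.089
grip_force: 69.5
```

Emit:
move_arm([
  {"slide":[0,0,0],"rot":[0,0,0],"gripper":0.0},
  {"slide":[0,0,0],"rot":[0,0,0],"gripper":0.0},
])

```text
clock: 39.5
eef_pos: [0.5669, 0.1019, 0.1482]
eef_rot: [-0.248, 3.132, -0.0]
ft_force: [0.8, -0.6, -1.4]
width: 0.09
grip_force: 69.4
```

```bash
python3 - <<'E'
from h import *
st(); save("wrist","w15"); p,_,_=load("w15")
print('col',' '.join('%d:%d/%d'%(v,p[v,318,0],p[v,318,2]) for v in range(144,184,2)))
for v in (170,180): print(v,' '.join('%d:%d/%d'%(u,p[v,u,0],p[v,u,2]) for u in range(255,385,3)))
E
```

```text
t 39.5 pos [0.5669 0.1019 0.1482] yaw 99.05 z [ 0. -0. -1.] F [ 0.8 -0.6 -1.4] w 7.7 g 69.4 q6 -0.12
col 144:169/159 146:170/162 148:178/166 150:84/76 152:67/58 154:88/79 156:79/70 158:75/70 160:91/84 162:91/83 164:87/79 166:95/87 168:23/54 170:22/55 172:23/55 174:21/57 176:25/54 178:26/59 180:21/77 182:22/81
170 255:26/66 258:30/71 261:18/61 264:24/62 267:28/69 270:19/48 273:26/49 276:21/45 279:92/80 282:100/92 285:99/92 288:103/93 291:69/62 294:28/57 297:25/56 300:18/57 303:28/57 306:20/55 309:18/53 312:21/55 315:23/56 318:22/55 321:17/49 324:20/50 327:21/55 330:23/57 333:24/57 336:23/56 339:17/51 342:23/49 345:77/69 348:41/38 351:55/50 354:60/57 357:60/53 360:95/88 363:96/83 366:101/93 369:97/89 372:97/85 375:103/93 378:98/85 381:96/87 384:99/90
180 255:176/178 258:169/170 261:170/173 264:173/175 267:35/71 270:18/69 273:24/47 276:18/44 279:84/74 282:102/92 285:100/95 288:88/84 291:26/129 294:27/131 297:24/128 300:17/119 303:29/98 306:21/80 309:24/79 312:17/75 315:21/78 318:21/77 321:24/80 324:15/76 327:18/75 330:16/76 333:20/79 336:19/67 339:23/72 342:23/81 345:24/87 348:28/67 351:61/53 354:57/54 357:58/51 360:95/84 363:98/86 366:96/87 369:94/87 372:95/87 375:98/90 378:95/88 381:103/91 384:99/89
```

Emit:
move_arm([
  {"slide":[0.0005,0.0007,-0.006],"rot":[0,0,0],"gripper":0.0},
  {"slide":[0,0,-0.006],"rot":[0,0,0],"gripper":0.0},
  {"slide":[0,0,-0.006],"rot":[0,0,0],"gripper":0.0},
  {"slide":[0,0,-0.004],"rot":[0,0,0],"gripper":0.0},
  {"slide":[0,0,0],"rot":[0,0,0],"gripper":0.0},
])

```text
clock: 40.05
eef_pos: [0.5673, 0.1025, 0.1244]
eef_rot: [0.248, -3.131, -0.0]
ft_force: [0.7, 0.3, -1.3]
width: 0.088
grip_force: 69.4
```

Emit:
move_arm([
  {"slide":[0,0,-0.005],"rot":[0,0,0],"gripper":0.0},
  {"slide":[0,0,-0.005],"rot":[0,0,0],"gripper":0.0},
  {"slide":[0,0,0],"rot":[0,0,0],"gripper":0.0},
])

```text
clock: 40.35
eef_pos: [0.5673, 0.1025, 0.1144]
eef_rot: [0.248, -3.131, -0.0]
ft_force: [0.6, -0.4, -0.6]
width: 0.092
grip_force: 69.5
```

Emit:
move_arm([
  {"slide":[0,0,-0.002],"rot":[0,0,0],"gripper":0.0},
  {"slide":[0,0,-0.001],"rot":[0,0,0],"gripper":0.0},
  {"slide":[0,0,0],"rot":[0,0,0],"gripper":0.0},
])

```text
clock: 40.65
eef_pos: [0.5676, 0.1027, 0.1139]
eef_rot: [-0.248, 3.13, 0.0]
ft_force: [-9.6, 1.6, 24.6]
width: 0.09
grip_force: 72.7
```

Emit:
move_arm([
  {"slide":[0,0,0],"rot":[0,0,0],"gripper":0.026},
  {"slide":[0,0,0],"rot":[0,0,0],"gripper":0.026},
  {"slide":[0,0,0],"rot":[0,0,0],"gripper":0.026},
  {"slide":[0,0,0.02],"rot":[0,0,0],"gripper":0.026},
  {"slide":[0,0,0.04],"rot":[0,0,0],"gripper":0.026},
  {"slide":[-0.04,-0.01,0.04],"rot":[0,0,0],"gripper":0.026},
  {"slide":[-0.04,-0.01,0.04],"rot":[0,0,-8],"gripper":0.04},
  {"slide":[-0.04,-0.01,0.04],"rot":[0,0,-8],"gripper":0.05},
  {"slide":[0,-0.01,0.04],"rot":[0,0,-8],"gripper":0.05},
  {"slide":[0,-0.01,0.03],"rot":[0,0,-8],"gripper":0.05},
  {"slide":[0,0,0],"rot":[0,0,-8],"gripper":0.05},
  {"slide":[0,0,0],"rot":[0,0,-8],"gripper":0.05},
])

```text
clock: 41.85
eef_pos: [0.4637, 0.0561, 0.3473]
eef_rot: [1.056, 2.957, 0.001]
ft_force: [0.9, 0.5, -0.9]
width: 0.583
grip_force: 0.0
```

```bash
python3 - <<'E'
from h import *
st(); save("top","t8"); save("side","s8"); racks("t8",.1)
def tri(fs):
    A=[];b=[]
    for f,u,v in fs:
        p,K,M=load(f); r=M[:3,:3]@np.linalg.inv(K)@[u,v,1]; r/=np.linalg.norm(r); P=np.eye(3)-np.outer(r,r); A.append(P); b.append(P@M[:3,3])
    return np.linalg.lstsq(np.vstack(A),np.hstack(b),rcond=None)[0]
X=tri([("top0",229.2,199),("side0",312.1,167.9)]); print("knob",X,px("top0",X),px("side0",X))
c=np.array([.5757,.0533]);S=np.array([[.98755,-.15728],[.15728,.98755]])
print("in shaker",S.T@(X[:2]-c))
for ph in(1.9,2.0,2.1):
  Y=[*(c+S@[.028,.09-.21*np.cos(ph)]),.11+.21*np.sin(ph)]; print(ph,np.round(Y,4),px("t8",Y).round(1),px("s8",Y).round(1))
for f,r in(("t8",(210,180,260,220)),("s8",(295,150,335,190))):
  p,_,_=load(f); g=p.max(2)[r[1]:r[3],r[0]:r[2]]; m=(g<35).astype(np.uint8); m=cv2.morphologyEx(m,cv2.MORPH_OPEN,np.ones((5,5))); n,L,St,C=cv2.connectedComponentsWithStats(m); print(f,[(St[i].tolist(),(C[i]+r[:2]).round(1).tolist()) for i in range(1,n)])
E
```

```text
t 41.9 pos [0.4637 0.0561 0.3473] yaw 50.68 z [ 0.002 -0.    -1.   ] F [ 0.9  0.5 -0.9] w 49.8 g 0.0 q6 0.63
t8 px [316. 132.] 1196 ctr [787.4  11.2] size [114.5  80.8] long ang -0.7
t8 px [ 89. 189.] 5224 ctr [621.6 634.1] size [263.4 222.8] long ang 11.5
t8 px [427. 153.] 85 ctr [ 735.8 -295.4] size [27.2 25.7] long ang 45.6
t8 px [318. 205.] 337 ctr [584.1   2.9] size [78.1 32.3] long ang 9.2
t8 px [299. 208.] 339 ctr [575.6  53.2] size [77.6 32.3] long ang 9.6
t8 px [281. 210.] 317 ctr [568.5 102.5] size [75.2 32. ] long ang 9.2
knob [0.57938965 0.2030867  0.31140322] [229.21001828 199.14990287] [311.91891547 167.88833837]
in shaker [0.02720216 0.14734155]
1.9 [0.5785 0.2136 0.3087] [224.8 199.5] [311.8 172. ]
2.0 [0.5755 0.2329 0.301 ] [217.  200.9] [312.3 181.1]
2.1 [0.5725 0.2513 0.2913] [209.9 202.3] [312.9 191.2]
t8 [([14, 16, 5, 6, 30], [226.0, 198.5])]
s8 [([13, 14, 9, 9, 73], [311.8, 168.0])]
```

Emit:
move_arm([
  {"slide":[0.0193,0.0245,0.003],"rot":[0,0,-6.94],"gripper":0.05},
  {"slide":[0.0193,0.0245,0.003],"rot":[0,0,-6.94],"gripper":0.05},
  {"slide":[0.0193,0.0245,0.003],"rot":[0,0,-6.94],"gripper":0.05},
  {"slide":[0.0193,0.0245,0.003],"rot":[0,0,-6.94],"gripper":0.05},
  {"slide":[0.0193,0.0245,0.003],"rot":[0,0,-6.94],"gripper":0.05},
  {"slide":[0.0192,0.0245,0.003],"rot":[0,0,-6.93],"gripper":0.05},
  {"slide":[0,0,0],"rot":[0,0,0],"gripper":0.05},
  {"slide":[0,0,0],"rot":[0,0,0],"gripper":0.05},
])

```text
clock: 42.75
eef_pos: [0.5791, 0.2038, 0.3637]
eef_rot: [-2.025, -2.401, 0.002]
ft_force: [0.2, -0.6, -0.1]
width: 0.587
grip_force: 0.0
```

```bash
python3 - <<'E'
from h import *
st(); save("wrist","w16"); print(px("w16",(.5794,.2031,.3114)))
p,_,_=load("w16"); g=p.max(2)
for v in range(150,270,8): print(v,''.join('%4d'%x for x in g[v,230:410:6]))
E
```

```text
t 42.8 pos [0.5791 0.2038 0.3637] yaw 9.73 z [-0.001 -0.    -1.   ] F [ 0.2 -0.6 -0.1] w 50.1 g 0.0 q6 1.61
[319.21981572 224.13765707]
150  134 136 140 135 136 140 136 138 136 139 135 140 133  89 140 136 138 138 135 138 141 141 137 137 137 139 139 140 139 145
158  138  82  83  88  86  87  86  84  86  89  87  85  84  90  83  80  84 112 118  97  95 109 116 119 141 138 144 142 148 139
166  106 138 137 137 137 140 134 136 136 137 142 146 138 127 104 139 138 142 142 137 137 134 133 143 103 140 141 136 142 140
174  124  59  57  63  69  66  73  69  71  71  77  75  83  79  82 116  89  86  83 109 116  96  84 144 119 137 136 142 148 143
182  134 137 134 129 141 137 139 139 138 140 139 138 133 134  66 140 137 140 141 137 140 139 142 138 143 139 136 140 139 142
190  138 141 138 141 140 133 136 125 135 130 131 127 130 131  69 129 128 133 126 132 138 139 141 136 139 141 136 146 140 142
198  134 130  77  92  93 125 126 128 126 135 127 131 133 123  52  81 109 124 122 141 134 145 139 139 136 138 140 146 147 137
206  120 130  41  48  42 126 125 130 128 125 128 130 130 124  20  20  22 121 124 117  46 
[... 210 characters left out ...]
 40  29  20  22  26  21  20  24 139  52 107 137 135 144 136 143 144 145 135
230  139 125 122  93  51 127 130  73 138 140 111 142 139  25  24  23  24  26 130 142  86  86 136 126 135 146 140 143 139 133
238  142 124 123  80  64 130 124  63 110 108  38  38  36  42  17  20  19 125 137 138  97  83 140 118 138 141 135 137 144 140
246   99  91 131  84  65 127 130  72 141 130 109 115 115 115 137 141  89 120 137 133  87  85 136 106 142 141 133 140 134 143
254  139  68 128  73  39  39  19  70  37  40  41  39  41  39  40  33  66 116 137 133  95 102 138  94  24  38  96  98  95 123
262  136 135  20  43  38  21  16  66 138 103 102 140 144 106 140 140  94 132 133 137  88 139 139  51  25  41  37  23  31  44
```

Emit:
move_arm([
  {"slide":[0.0015,0,-0.02],"rot":[0,0,-0.7],"gripper":0.05},
  {"slide":[0,0,-0.02],"rot":[0,0,0],"gripper":0.05},
  {"slide":[0,0,-0.02],"rot":[0,0,0],"gripper":0.05},
  {"slide":[0,0,-0.018],"rot":[0,0,0],"gripper":0.05},
  {"slide":[0,0,0],"rot":[0,0,0],"gripper":0.05},
  {"slide":[0,0,0],"rot":[0,0,0],"gripper":0.0},
  {"slide":[0,0,0],"rot":[0,0,0],"gripper":0.0},
  {"slide":[0,0,0],"rot":[0,0,0],"gripper":0.0},
  {"slide":[0,0,0],"rot":[0,0,0],"gripper":0.0},
  {"slide":[0,0,0],"rot":[0,0,0],"gripper":0.0},
], force=40)

```text
clock: 43.8
eef_pos: [0.5809, 0.2037, 0.2879]
eef_rot: [2.045, 2.383, 0.004]
ft_force: [0.8, 1.3, 7.0]
width: 0.278
grip_force: 39.1
```

```bash
python3 - <<'E'
from h import *
st()
c=np.array([.5757,.0533]);S=np.array([[.98755,-.15728],[.15728,.98755]])
ph=np.append(np.linspace(1.847,0,21),-.02)
Y=np.array([[*(c+S@[.028,.09-.21*np.cos(p)]),.11+.21*np.sin(p)] for p in ph]); print(np.diff(Y,axis=0).round(4).tolist())
E
```

```text
t 43.8 pos [0.5809 0.2037 0.2879] yaw 8.75 z [ 0.002  0.001 -1.   ] F [0.8 1.3 7. ] w 23.7 g 39.1 q6 1.62
[[0.003, -0.0186, 0.0044], [0.003, -0.019, 0.0027], [0.003, -0.0191, 0.0009], [0.003, -0.0191, -0.0009], [0.003, -0.019, -0.0027], [0.003, -0.0186, -0.0045], [0.0029, -0.0181, -0.0062], [0.0028, -0.0175, -0.0078], [0.0027, -0.0167, -0.0094], [0.0025, -0.0158, -0.011], [0.0023, -0.0147, -0.0124], [0.0022, -0.0135, -0.0137], [0.0019, -0.0122, -0.0149], [0.0017, -0.0108, -0.016], [0.0015, -0.0093, -0.0169], [0.0012, -0.0077, -0.0177], [0.001, -0.0061, -0.0184], [0.0007, -0.0044, -0.0189], [0.0004, -0.0026, -0.0192], [0.0001, -0.0009, -0.0194], [-0.0, 0.0, -0.0042]]
```

Emit:
move_arm([
  {"slide":[0.003,-0.0186,0.0044],"rot":[0,0,0],"gripper":0.0},
  {"slide":[0.003,-0.019,0.0027],"rot":[0,0,0],"gripper":0.0},
  {"slide":[0.003,-0.0191,0.0009],"rot":[0,0,0],"gripper":0.0},
  {"slide":[0.003,-0.0191,-0.0009],"rot":[0,0,0],"gripper":0.0},
  {"slide":[0.003,-0.019,-0.0027],"rot":[0,0,0],"gripper":0.0},
  {"slide":[0.003,-0.0186,-0.0045],"rot":[0,0,0],"gripper":0.0},
  {"slide":[0.0029,-0.0181,-0.0062],"rot":[0,0,0],"gripper":0.0},
  {"slide":[0.0028,-0.0175,-0.0078],"rot":[0,0,0],"gripper":0.0},
  {"slide":[0.0027,-0.0167,-0.0094],"rot":[0,0,0],"gripper":0.0},
  {"slide":[0.0025,-0.0158,-0.011],"rot":[0,0,0],"gripper":0.0},
  {"slide":[0,0,0],"rot":[0,0,0],"gripper":0.0},
])

```text
clock: 44.9
eef_pos: [0.6098, 0.0194, 0.2518]
eef_rot: [2.047, 2.381, -0.002]
ft_force: [0.3, -4.1, 5.9]
width: 0.274
grip_force: 42.0
```

```bash
python3 - <<'E'
from h import *
st()
E
```

```text
t 44.9 pos [0.6098 0.0194 0.2518] yaw 8.62 z [ 0.001 -0.002 -1.   ] F [ 0.3 -4.1  5.9] w 23.4 g 42.0 q6 1.32
```

Emit:
move_arm([
  {"slide":[0.0023,-0.0147,-0.0124],"rot":[0,0,0],"gripper":0.0},
  {"slide":[0.0022,-0.0135,-0.0137],"rot":[0,0,0],"gripper":0.0},
  {"slide":[0.0019,-0.0122,-0.0149],"rot":[0,0,0],"gripper":0.0},
  {"slide":[0.0017,-0.0108,-0.016],"rot":[0,0,0],"gripper":0.0},
  {"slide":[0.0015,-0.0093,-0.0169],"rot":[0,0,0],"gripper":0.0},
  {"slide":[0.0012,-0.0077,-0.0177],"rot":[0,0,0],"gripper":0.0},
  {"slide":[0.001,-0.0061,-0.0184],"rot":[0,0,0],"gripper":0.0},
  {"slide":[0.0007,-0.0044,-0.0189],"rot":[0,0,0],"gripper":0.0},
  {"slide":[0,0,0],"rot":[0,0,0],"gripper":0.0},
  {"slide":[0,0,0],"rot":[0,0,0],"gripper":0.0},
])

```text
clock: 45.9
eef_pos: [0.622, -0.0574, 0.123]
eef_rot: [2.046, 2.383, -0.001]
ft_force: [-0.2, -4.6, -0.5]
width: 0.275
grip_force: 47.2
```

```bash
python3 - <<'E'
from h import *
st()
E
```

```text
t 45.9 pos [ 0.622  -0.0574  0.123 ] yaw 8.7 z [-0.    -0.001 -1.   ] F [-0.2 -4.6 -0.5] w 23.5 g 47.2 q6 1.2
```

Emit:
move_arm([
  {"slide":[0.0003,-0.0015,-0.008],"rot":[0,0,0],"gripper":0.0},
  {"slide":[0.0001,-0.0008,-0.008],"rot":[0,0,0],"gripper":0.0},
  {"slide":[0.0001,-0.0005,-0.008],"rot":[0,0,0],"gripper":0.0},
  {"slide":[0,0,-0.006],"rot":[0,0,0],"gripper":0.0},
  {"slide":[0,0,0],"rot":[0,0,0],"gripper":0.0},
])

```text
clock: 46.4
eef_pos: [0.6223, -0.0595, 0.0925]
eef_rot: [-2.046, -2.383, 0.0]
ft_force: [-0.1, -2.6, -1.7]
width: 0.275
grip_force: 47.2
```

Emit:
move_arm([
  {"slide":[0,0,-0.002],"rot":[0,0,0],"gripper":0.0},
  {"slide":[0,0,-0.002],"rot":[0,0,0],"gripper":0.0},
  {"slide":[0,0,0],"rot":[0,0,0],"gripper":0.0},
])

```text
clock: 46.7
eef_pos: [0.6223, -0.0594, 0.089]
eef_rot: [-2.045, -2.384, -0.0]
ft_force: [-0.5, -1.7, -1.7]
width: 0.276
grip_force: 47.3
```

Emit:
move_arm([
  {"slide":[0,0,-0.0015],"rot":[0,0,0],"gripper":0.0},
  {"slide":[0,0,-0.001],"rot":[0,0,0],"gripper":0.0},
  {"slide":[0,0,0],"rot":[0,0,0],"gripper":0.0},
])

```text
clock: 47.0
eef_pos: [0.6223, -0.0593, 0.0865]
eef_rot: [-2.046, -2.383, -0.001]
ft_force: [0.2, 2.0, -1.8]
width: 0.272
grip_force: 47.3
```

Emit:
move_arm([
  {"slide":[0,0,-0.001],"rot":[0,0,0],"gripper":0.0},
  {"slide":[0,0,0],"rot":[0,0,0],"gripper":0.0},
])

```text
clock: 47.2
eef_pos: [0.6222, -0.0593, 0.0855]
eef_rot: [-2.046, -2.384, -0.0]
ft_force: [-1.2, 3.6, -1.5]
width: 0.277
grip_force: 47.3
```

Emit:
move_arm([
  {"slide":[0,0,-0.001],"rot":[0,0,0],"gripper":0.0},
  {"slide":[0,0,-0.001],"rot":[0,0,0],"gripper":0.0},
  {"slide":[0,0,0],"rot":[0,0,0],"gripper":0.0},
])

```text
clock: 47.5
eef_pos: [0.6223, -0.0594, 0.0835]
eef_rot: [-2.046, -2.384, -0.0]
ft_force: [-0.6, 3.1, -1.9]
width: 0.273
grip_force: 47.2
```

Emit:
move_arm([
  {"slide":[0,0,-0.001],"rot":[0,0,0],"gripper":0.0},
  {"slide":[0,0,0],"rot":[0,0,0],"gripper":0.0},
])

```text
clock: 47.7
eef_pos: [0.6223, -0.0593, 0.0825]
eef_rot: [-2.045, -2.384, -0.0]
ft_force: [-1.4, 5.2, -2.3]
width: 0.275
grip_force: 47.2
```

```bash
python3 - <<'E'
from h import *
st(); save("wrist","w17")
E
```

```text
t 47.7 pos [ 0.6223 -0.0593  0.0825] yaw 8.74 z [-0.     0.001 -1.   ] F [-1.4  5.2 -2.3] w 23.5 g 47.2 q6 1.19
```

Emit:
move_arm([
  {"slide":[0,0,-0.001],"rot":[0,0,0],"gripper":0.0},
  {"slide":[0,0,-0.001],"rot":[0,0,0],"gripper":0.0},
  {"slide":[0,0,0],"rot":[0,0,0],"gripper":0.0},
])

```text
clock: 48.05
eef_pos: [0.6223, -0.0593, 0.0805]
eef_rot: [-2.046, -2.384, -0.0]
ft_force: [-0.8, 5.4, -0.5]
width: 0.279
grip_force: 47.2
```

Emit:
move_arm([
  {"slide":[0,0,-0.001],"rot":[0,0,0],"gripper":0.0},
  {"slide":[0,0,0],"rot":[0,0,0],"gripper":0.0},
])

```text
clock: 48.25
eef_pos: [0.6223, -0.0594, 0.0795]
eef_rot: [-2.046, -2.384, -0.0]
ft_force: [-1.3, 5.2, -2.2]
width: 0.271
grip_force: 47.2
```

```bash
python3 - <<'E'
from h import *
st(); save("side","s9"); p,_,_=load("s9")
c=np.array([.5757,.0533]);S=np.array([[.98755,-.15728],[.15728,.98755]])
for y in(.09,.0,-.06,-.12): print(y,px("s9",[*(c+S@[.028,y]),.11]).round(1))
cv2.imwrite("pics/s9c.png",cv2.resize(np.clip(255*(p[160:280,260:390,::-1]/255)**.6,0,255).astype(np.uint8),None,fx=5,fy=5,interpolation=cv2.INTER_CUBIC))
E
```

```text
t 48.2 pos [ 0.6223 -0.0594  0.0795] yaw 8.73 z [-0.  0. -1.] F [-1.3  5.2 -2.2] w 23.2 g 47.2 q6 1.19
0.09 [313.9 231.1]
0.0 [312.4 208. ]
-0.06 [311.5 194.5]
-0.12 [310.7 182.2]
```

Emit:
move_arm([
  {"slide":[0,0,-0.001],"rot":[0,0,0],"gripper":0.0},
  {"slide":[0,0,0],"rot":[0,0,0],"gripper":0.0},
])

```text
clock: 48.5
eef_pos: [0.6223, -0.0594, 0.0785]
eef_rot: [-2.046, -2.384, -0.0]
ft_force: [-0.6, 5.4, -1.9]
width: 0.275
grip_force: 47.2
```

Emit:
move_arm([
  {"slide":[0,0,-0.001],"rot":[0,0,0],"gripper":0.0},
  {"slide":[0,0,0],"rot":[0,0,0],"gripper":0.0},
])

```text
clock: 48.7
eef_pos: [0.6223, -0.0594, 0.0776]
eef_rot: [-2.046, -2.384, -0.0]
ft_force: [0.2, 4.7, -1.8]
width: 0.278
grip_force: 47.2
```

```bash
python3 - <<'E'
from h import *
st(); save("wrist","w18"); p,_,_=load("w18"); g=p.max(2)
c=np.array([.5757,.0533]);S=np.array([[.98755,-.15728],[.15728,.98755]])
for y in(.07,.05,.02,-.02,-.06): print(y,px("w18",[*(c+S@[.028,y]),.11]).round(1),px("w18",[*(c+S@[.023,y]),.11]).round(1))
for v in range(0,270,15): print(v,''.join('%4d'%x for x in g[v,280:360:3]))
E
```

```text
t 48.7 pos [ 0.6223 -0.0594  0.0776] yaw 8.73 z [-0.  0. -1.] F [ 0.2  4.7 -1.8] w 23.7 g 47.2 q6 1.19
0.07 [ 315.1 -340.7] [ 296.2 -340.5]
0.05 [ 315.7 -236.8] [ 298.  -236.7]
0.02 [ 316.4 -104.5] [ 300.4 -104.4]
-0.02 [317.3  38.8] [302.9  38.9]
-0.06 [317.9 154.2] [305.  154.3]
0  153 182 178 170 204 205 198  96 104 140 151 164 180 172 158 149 132 100 201 186 183 180 177 130  92 119 119
15   83 145 143 144 141 147 145 126  66  84  89  94 104  96 129 131 138 103 208 204 210 177 173 124 123 124 123
30  108 106  93  91  56  61  59  97  68  86  89  97 109 103  94  92  80  61 151 190 184 181 172 106 129 126 123
45   40  47  46  48  46  46  46  45  71  87  88 100 109 101  91  88  81  60  49  49  51  42 208  81 128 132 129
60   59  61  58  61  61  59  61  61  64  86  90  93 109  99  91  90  78  62  69  60  67  65  64  58  61  63  67
75   67  66  65  69  67  70  68  71  63  85  92 100 109 100  93  89  78  63  75  73  72  71  67  75  74  73  71
90  108 109 113 114 149 146 144 142  71  82  90  97 106 104  92  94  86  90 148 116 112 114 100  53  75  74 116
105  106 105 128 144 143 147 141 14
[... 507 characters left out ...]
95  74  45  41  77 115
180   80  79  76  82  81  78  83  81  58  80  90 100  98 100  96  90  80  67  73  66  66  68  70  67  83  65 117
195  137 137 140 138 140  30  29  23  29  78  92  96 104  94  94  87  79  32  23  30  33  85 121 118 119 118 114
210  116 115 120  64  29  30  33  32  32  84 104 110 120 117 106  99  84  26  32  29  29  32  28 115 117 116 118
225   90  91  48  55  46  43  20  40  41  85 102 105 117  93  96  86  83  42  34  31  43  42  44  39 107 118 117
240   86  86  44  40  47  45  59  88  90  78  98  91  94  96  93  95  77  92  87  83  42  35  38  38  90 109 205
255   57  49  60  51  23  57 106 103 100  57  72  72  76  72  70  68  63 103 105 102 101  19  27  60  55  54 154
```

Emit:
move_arm([
  {"slide":[0,0,-0.001],"rot":[0,0,0],"gripper":0.0},
  {"slide":[0,0,-0.001],"rot":[0,0,0],"gripper":0.0},
  {"slide":[0,0,0],"rot":[0,0,0],"gripper":0.0},
])

```text
clock: 49.05
eef_pos: [0.6223, -0.0595, 0.0756]
eef_rot: [-2.046, -2.384, -0.0]
ft_force: [-0.6, 4.4, -0.6]
width: 0.273
grip_force: 47.3
```

Emit:
move_arm([
  {"slide":[0,0,-0.001],"rot":[0,0,0],"gripper":0.0},
  {"slide":[0,0,0],"rot":[0,0,0],"gripper":0.0},
])

```text
clock: 49.25
eef_pos: [0.6224, -0.0595, 0.0754]
eef_rot: [2.046, 2.383, 0.001]
ft_force: [-5.2, 5.3, 9.9]
width: 0.274
grip_force: 47.9
```

```bash
python3 - <<'E'
from h import *
st(); save("side","s10")
for f in("s8","s9","s10"):
  p,_,_=load(f); g=p.max(2); print(f)
  for v in range(176,204,3): print(v,''.join('%4d'%x for x in g[v,296:330:1]))
E
```

```text
t 49.2 pos [ 0.6224 -0.0595  0.0754] yaw 8.72 z [ 0.001 -0.    -1.   ] F [-5.2  5.3  9.9] w 23.4 g 47.9 q6 1.19
s8
176   99 107 118 128 148 171 181 182 182 182 182 181 174 142  92  60  56  62 104 160 179 182 182 182 182 182 180 171 133  87  66  66  72  78
179  162 168 173 179 180 182 182 181 182 181 182 181 176 150  98  62  57  62 104 160 180 182 182 181 182 181 180 172 138  86  52  48  48  49
182  182 181 182 181 182 182 181 183 182 182 181 184 181 162 109  64  56  63 100 153 177 182 182 182 182 182 180 173 148 102  67  53  51  49
185  182 182 182 182 181 181 181 181 181 175 158 141 150 153 109  68  57  58  66  95 137 170 181 181 181 181 180 180 180 179 175 169 165 164
188  182 182 181 181 181 181 182 182 180 175 145  95  98 129 106  71  59  58  56  68 113 147 154 153 156 157 155 152 150 148 144 144 153 165
191  181 181 182 182 182 181 183 182 182 180 162 101  50  45  49  55  58  59  54  47  55  67  71  71  72  71  73  71  70  70  69  76 110 159
194  181 181 180 181 180 182 181 181 181 181 162 107  56  50  55  57  58  59  56  50  58  67  68  69  68  69  69  69  69  68  69  74 109 15
[... 2551 characters left out ...]
 199 200 200 199 200 199 198 195 180 143 105  67  41  51  69  80  79  66  47  42  56  71  77  78  75  77  75  75  76  76  76  81 110 166
194  198 199 199 199 199 198 198 198 195 188 167 111  56  50  65  79  81  71  55  47  57  70  75  76  76  77  75  76  76  75  75  80 104 149
197  142 135 135 128 120 131 143 135 110  86  71  69  77  83  82  80  82  80  83  83  80  78  80  83  83  82  81  79  78  79  81  81  80  83
200  114 108 102  97  97  97  98  99  97  94  86  80  85  87  76  76  81  78  76  88  98 112 133 144 143 141 140 139 139 139 140 138 133 123
203  114 128 132 142 134 110  99  96  90  77  63  64  78  81  81  96 112 100  81  82  83  79  76  77  76  75  76  76  76  75  76  75  75  75
```

Emit:
move_arm([
  {"slide":[0,0,-0.0005],"rot":[0,0,0],"gripper":0.0},
  {"slide":[0,0,0],"rot":[0,0,0],"gripper":0.0},
])

```text
clock: 49.5
eef_pos: [0.6224, -0.0596, 0.0753]
eef_rot: [2.046, 2.383, 0.001]
ft_force: [-5.8, 5.9, 15.3]
width: 0.276
grip_force: 48.2
```

Emit:
move_arm([
  {"slide":[0,0,0],"rot":[0,0,0],"gripper":0.045},
  {"slide":[0,0,0],"rot":[0,0,0],"gripper":0.045},
  {"slide":[0,0,0],"rot":[0,0,0],"gripper":0.045},
  {"slide":[0,0,0],"rot":[0,0,0],"gripper":0.045},
  {"slide":[0,0,0.02],"rot":[0,0,0],"gripper":0.045},
  {"slide":[0,0,0.04],"rot":[0,0,0],"gripper":0.045},
  {"slide":[0,0,0.045],"rot":[0,0,0],"gripper":0.045},
  {"slide":[0,0,0.045],"rot":[0,0,0],"gripper":0.045},
  {"slide":[-0.02,-0.04,0.03],"rot":[0,0,0],"gripper":0.045},
  {"slide":[-0.03,-0.04,0],"rot":[0,0,0],"gripper":0.045},
  {"slide":[-0.03,-0.04,0],"rot":[0,0,0],"gripper":0.045},
  {"slide":[-0.03,-0.04,0],"rot":[0,0,0],"gripper":0.045},
  {"slide":[-0.03,-0.04,0],"rot":[0,0,0],"gripper":0.045},
  {"slide":[0,0,0],"rot":[0,0,0],"gripper":0.045},
])

```text
clock: 50.9
eef_pos: [0.4809, -0.2607, 0.2521]
eef_rot: [2.052, 2.378, -0.002]
ft_force: [1.3, 0.4, 0.6]
width: 0.528
grip_force: 0.0
```

```bash
python3 - <<'E'
from h import *
st(); save("top","t11"); save("side","s11")
ti,_,_=load("t11"); si,_,_=load("s11")
c=np.array([.5757,.0533]);S=np.array([[.98755,-.15728],[.15728,.98755]])
for ph in(0,.05,.1):
  Y=[*(c+S@[.028,.09-.21*np.cos(ph)]),.11+.21*np.sin(ph)]; print(ph,px("t11",Y).round(1),px("s11",Y).round(1))
for n,r in((si,(298,172,326,192)),):
  g=n.max(2)[r[1]:r[3],r[0]:r[2]]; print(g)
def g(c,w,h): c=np.clip(255*(c[:,:,::-1].astype(float)/255)**.6,0,255).astype(np.uint8); return cv2.resize(c,(w,h),interpolation=cv2.INTER_CUBIC)
cv2.imwrite("pics/fin.png",np.hstack([g(ti[155:265,235:365],420,355),g(si[155:285,265:385],370,400)[:355]]))
E
```

```text
t 50.9 pos [ 0.4809 -0.2607  0.2521] yaw 8.41 z [-0.    -0.001 -1.   ] F [1.3 0.4 0.6] w 45.1 g 0.0 q6 0.78
0 [341.5 191.5] [310.7 182.2]
0.05 [341.6 191.1] [310.5 179. ]
0.1 [341.5 190.8] [310.4 175.9]
[[ 99 134 172 196 202 203 203 202 203 202 202 203 202 203 203 203 203 202
  202 203 201 203 202 203 202 203 202 195]
 [ 95 124 158 191 202 202 202 203 203 202 203 203 202 202 203 203 203 202
  202 203 202 203 202 202 203 202 198 184]
 [105 127 155 188 202 204 202 202 203 203 203 204 203 203 203 202 203 203
  202 203 202 202 202 203 203 200 189 161]
 [118 136 157 188 201 203 203 202 203 204 203 204 202 202 203 203 203 202
  202 203 203 202 202 202 202 196 170 129]
 [134 146 167 192 202 203 202 203 203 202 201 200 197 194 197 200 202 204
  203 202 203 203 202 203 202 191 153  98]
 [147 163 187 199 202 203 203 203 202 197 187 179 170 162 169 181 194 201
  204 202 201 202 202 203 202 189 145  89]
 [170 185 198 202 203 202 202 203 199 181 147 124 107  97 104 131 168 194
  202 203 203 202 202 202 202 190 151  91]
 [193 200 203 203 202 203 204 202 191 154  98  65  53  46  49  74 123 171
  19
[... 743 characters left out ...]
200 201 202 201 201 200 200 194 162 106  83 108 142 158 146 114  88  90
  136 181 194 191 190 191 189 184 184 184]
 [201 202 202 201 199 200 200 192 159 103  94 128 148 159 152 134 110  91
  123 160 170 166 172 174 171 166 170 171]
 [202 202 201 200 200 199 199 195 164 107  97 134 151 160 155 139 119  94
  128 162 171 171 174 176 172 168 168 164]
 [202 200 201 199 201 200 200 200 175 114  90 124 145 159 153 129 101  83
  113 145 156 158 160 159 157 155 149 139]
 [202 201 200 199 200 200 201 200 179 115  72  98 135 156 151 116  81  62
   81 104 113 114 116 114 114 111 108 101]
 [201 200 201 200 200 200 201 201 178 114  58  82 130 156 153 119  72  49
   61  76  81  84  83  82  83  82  80  81]]
```

View pics/fin.png

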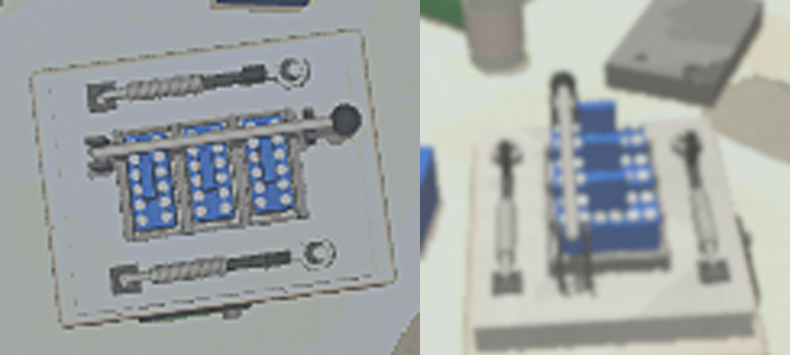

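The final view shows three racks seated in their bays. The bar is closed with its knob at φ≈0 (side row about 182), and both springs are stretched from boss to post with their eyes on. Handing in.

```bash
python3 -c "
from bench import job; print(job.job_done())"
```

```text
the job is handed in; nothing more can be done
None
```

I handed in the job with all three racks in their own bays, the hold-down bar closed in its catch, and both springs stretched from hole to post; the final pictures showed this, but no verdict came back.

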